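Unload the steriliser's test pieces

TASK

The test load is back from the steriliser: with the push rod, push every white capsule that is jammed in the rack's sleeves out of the far end of its sleeve onto the open rest behind it, lay the rod back on its rubber mat, and move the capsules to the narrow compartment of the white tray. Take every steel coupon out of the grey block (press its front end down so that its back end tips up, then take that end) and put it in the tray's wide compartment. Leave the other things on the bench where they are.

Things in the scene. Friction and masses are not known exactly. Their poses are not given: they have to be found in the camera images.
- rack: Fixed metal rack, base 230 mm (x) x 175 mm (y), four level slotted steel sleeves side by side. Origin: on the bench; x = 0 mid-row. Sleeves run parallel to rack y at x = -87, -29, +29, +87 mm, axes 52 mm up, 60 mm long: mouth at y = +40, far end at y = -20; behind each an open rest runs on to y = -130. Octagonal bore 26 mm across, 32 mm outside, 11 mm viewing slot along the top. Sleeve tops 68 mm up.
- nub (a point): Top of the sprung steel nub in the floor of the sleeve at rack x = -87 mm, 8 mm past its middle (rack y = +2 mm) (every sleeve has one): it jams a capsule; pushing a capsule through takes about 5 to 12 N. An empty sleeve's nub stands 3.5 mm into the bore.
- rest (a point): Centre of the floor of the open rest behind the sleeve at rack x = -87 mm (each sleeve has one): a narrow level trough, 22 mm wide and 110 mm long in rack y (from -20 to -130), its floor 39 mm above the bench in line with the sleeve's bore, low lips (2.5 mm; 4 mm at the end) keep a capsule on it. The sides are free for fingers.
- rod: Push rod, loose, 120 g: black square handle 24 x 24 x 70 mm with a round aluminium shaft 12 mm thick and 140 mm long on its end. Origin: centre of the handle. The shaft points along the rod's own -y, its tip 175 mm from the origin; the handle ends at y = +35 mm. It balances about 17 mm from the origin towards the shaft. On the bench it lies level, origin 12 mm up, the shaft clear of the bench by 6 mm.
- rod_tip (a point): Centre of the end face of the rod's shaft (rod frame 0, -175, 0 mm).
- mat: Thin green rubber mat, fixed flat on the bench, 110 mm (its x) by 250 mm (its y), 1 mm; the rod's place. Origin: its centre. Nothing is felt of its thickness: the rod lies as on the bench.
- block: Fixed grey block, 110 mm (x) x 172 mm (y) x 34 mm high. Origin: underside, centre; front is its -x side. Two pockets at y = -43 and +43 mm, 46 mm wide, x from -50 to +35 mm, open at the front, walled at both sides and the back, floor 10 mm up. In each a coupon lies level with the block's top on a rocker hinged across the pocket at x = -9 mm, 27 mm above the bench.
- rocker0 (a joint): Tilt of the rocker under the coupon at block y = -43 mm: 0 = flush, 0.4 rad = back end fully up (stop), about 16 mm. Pressing the coupon's front end down tips it: about 3 to 7 N at 20 mm ahead of the hinge; a flat fingertip sinks 4 to 9 mm below the block's top. The hinge is stiff: it stays where left.
- rocker1 (a joint): The same for the rocker at block y = +43 mm.
- tray: White open tray fixed on the bench, outside 130 mm (its x) x 320 mm (its y) x 18 mm high, walls, floor and divider 3 mm. Origin: its underside, centre. A divider across it at y = -40 mm parts a narrow compartment (its -y end, 115 mm in y) from a wide one (195 mm in y).
- narrow (a point): Centre of the floor of the tray's narrow compartment, 124 x 115 mm (tray x, y), for the capsules.
- wide (a point): Centre of the floor of the tray's wide compartment, 124 x 195 mm (tray x, y), for the coupons.
- capsule0: White plastic test capsule (may be absent), a cylinder of 24 mm diameter and 36 mm length along its own y, 25 g; origin: its centre. When present it starts jammed in the sleeve at rack x = -87 mm, somewhere around the middle.
- capsule1: White plastic test capsule (may be absent), a cylinder of 24 mm diameter and 36 mm length along its own y, 25 g; origin: its centre. When present it starts jammed in the sleeve at rack x = -29 mm, somewhere around the middle.
- capsule2: White plastic test capsule (may be absent), a cylinder of 24 mm diameter and 36 mm length along its own y, 25 g; origin: its centre. When present it starts jammed in the sleeve at rack x = 29 mm, somewhere around the middle.
- capsule3: White plastic test capsule (may be absent), a cylinder of 24 mm diameter and 36 mm length along its own y, 25 g; origin: its centre. When present it starts jammed in the sleeve at rack x = 87 mm, somewhere around the middle.
- coupon0: Plain steel coupon (may be absent), a loose plate 68 mm (its x) x 40 mm (its y) x 5 mm, 80 g; origin: underside, centre. When present it starts flush in the pocket at block y = -43 mm, its +x end at the back of the block.
- coupon1: Plain steel coupon (may be absent), a loose plate 68 mm (its x) x 40 mm (its y) x 5 mm, 80 g; origin: underside, centre. When present it starts flush in the pocket at block y = 43 mm, its +x end at the back of the block.
- tape: Bystander, loose, to be left alone: roll of paper tape lying flat, 90 mm across, 19 mm high. Origin: underside.
- brush: Bystander, loose, to be left alone: white cleaning brush lying on the bench. Origin: underside.
- jar: Bystander, loose, to be left alone: small white jar, 60 mm across, 80 mm high. Origin: underside.
- bowl: Bystander, loose, to be left alone: steel bowl, 100 mm across, 45 mm high. Origin: underside.
- tagbox: Bystander, loose, to be left alone: cardboard box 60 x 90 x 35 mm. Origin: underside.
- flask: Bystander, loose, to be left alone: white bottle, 60 mm across, 120 mm high. Origin: underside.

How it is judged:
At the end, for the whole second after the job is handed in: Every capsule that was there lies at rest in the tray's narrow compartment (centre inside it, below 50 mm), every coupon that was there lies at rest in the wide compartment (centre inside it, origin lower than 30 mm), and the rod lies on the bench with its handle's centre over the mat (x of capsule0 in the frame of narrow between -0.062 and 0.062 m and y of capsule0 in the frame of narrow between -0.0575 and 0.0575 m and height (world z) of each of capsule0, capsule1, capsule2, capsule3 below 0.05 m and linear speed of each of capsule0, capsule1, capsule2, capsule3, coupon0, coupon1 below 0.05 m/s and x of capsule1 in the frame of narrow between -0.062 and 0.062 m and y of capsule1 in the frame of narrow between -0.0575 and 0.0575 m and x of capsule2 in the frame of narrow between -0.062 and 0.062 m and y of capsule2 in the frame of narrow between -0.0575 and 0.0575 m and x of capsule3 in the frame of narrow between -0.062 and 0.062 m and y of capsule3 in the frame of narrow between -0.0575 and 0.0575 m and x of coupon0 in the frame of wide between -0.062 and 0.062 m and y of coupon0 in the frame of wide between -0.0975 and 0.0975 m and height (world z) of each of coupon0, coupon1 below 0.03 m and x of coupon1 in the frame of wide between -0.062 and 0.062 m and y of coupon1 in the frame of wide between -0.0975 and 0.0975 m and x of rod in the frame of mat between -0.055 and 0.055 m and y of rod in the frame of mat between -0.125 and 0.125 m and height (world z) of rod below 0.018 m and linear speed of rod below 0.03 m/s); the robot touches nothing.
It fails at once if a bystander is shifted by more than 40 mm (distance of any of tape, brush, jar, bowl, tagbox, flask from where it was at the start of the episode above 0.04 m).
It fails at once if the gripper itself, not the rod, works on a capsule in its sleeve ((contact force between the fingers and capsule0 above 1.5 N and y of capsule0 in the frame of rack between -0.01 and 0.045 m and height (world z) of capsule0 between 0.045 and 0.065 m and x of capsule0 in the frame of rack between -0.11 and 0.11 m) or (contact force between the fingers and capsule1 above 1.5 N and y of capsule1 in the frame of rack between -0.01 and 0.045 m and height (world z) of capsule1 between 0.045 and 0.065 m and x of capsule1 in the frame of rack between -0.11 and 0.11 m) or (contact force between the fingers and capsule2 above 1.5 N and y of capsule2 in the frame of rack between -0.01 and 0.045 m and height (world z) of capsule2 between 0.045 and 0.065 m and x of capsule2 in the frame of rack between -0.11 and 0.11 m) or (contact force between the fingers and capsule3 above 1.5 N and y of capsule3 in the frame of rack between -0.01 and 0.045 m and height (world z) of capsule3 between 0.045 and 0.065 m and x of capsule3 in the frame of rack between -0.11 and 0.11 m)).
Of capsule0, capsule1, capsule2, capsule3 only 3 to 4 are there at a start; the rules pass over those that are not, and their reading is None.
Of coupon0, coupon1 only 1 to 2 are there at a start; the rules pass over those that are not, and their reading is None.
At some moment in a run one of rod may be knocked a few centimetres aside while the robot is not near it.
Once in a run the grip may slacken for a moment while it holds something.
It also fails if it takes over 210 s, if anything falls off the work surface, if the arm or the gripper's body presses on something with over 40 N, if the wrist force passes 120 N, or if a joint passes its speed limit or range.

ROBOT

A 7-joint arm with a two-finger parallel gripper is mounted at the origin on the work surface. World frame = base frame: x ahead of the robot, y to its left, z up, the work surface at z = 0. Lengths are in m, angles in rad, forces in N, time in s.
With the tool pointing down it reaches from about 0.4 to 0.875 m from the base axis. Payload 6.5 kg.
Tool frame: the origin (TCP) lies between the finger pads; the fingertips stand 8 mm ahead of it and the grasp point (between the pads) lies 11 mm behind it (manip.nose_length is the distance from the TCP to the fingertips, in m); z points along the fingers, y is the line along which they close (so a half turn about z gives the same grasp; the last joint's range is limited). The gripper opens to 85 mm and grips with 20 to 120 N. Pads are 22 mm wide; open, the fingers measure 114 mm over their backs; the gripper's body (76 mm by 85 mm) begins 54 mm behind the grasp point. The pads swing forward as they close: fully open they stand 13 mm farther back than shut.
Start: joints at [1.187, 0.536, -0.004, 1.538, 0.003, 1.067, -0.071], TCP at [0.203, -0.617, 0.239] pointing down, gripper open.
Joint ranges: [-2.7, 2.7], [-0.37, 2.16], [-1.27, 1.26], [0.24, 2.4], [-1.31, 4.45], [0.19, 1.91], [-2.76, 2.76]. Speed limits (rad/s): [2.39, 2.39, 3.14, 3.14, 3.14, 3.14, 3.14].

INTERFACE

Orientations are given as [roll, pitch, yaw] about the fixed x, y, z axes, in that order (R = Rz(yaw) Ry(pitch) Rx(roll)).
In Python, from bench import manip gives the robot as it stands. The module is installed in compiled form; this text tells all that it offers.
- The arm moves only by the tool play_rows, never from a script. Its argument "deltas" is a list of rows, each a list of 7 numbers: the shift along the world's x, y, z each as a share of 300 mm, from -1 to 1, then the turn, a rotation vector about the world's x, y, z each as a share of pi/4 rad, from -1 to 1, then the closure, from 0 (fully open) to 1 (shut). In form: [[dx, dy, dz, ax, ay, az, hand], ...]. A call has 1 to 20 rows; each row is the pose to reach, as a shift and turn from the pose commanded when the call began; what a row does not reach only later rows make up. A row lasts 1/10 s, in which the tool goes at most 50 mm and 8.59 degrees, less where a joint would pass 70% of its speed; a pose out of reach is approached as far as the arm can. A call with a number of a shift or a turn outside -1 to 1 is refused whole. A call with a gripper value outside its range is refused whole. The fingers move at their own pace and stop on an object; "grip_force" is the grip in N (left out, the last holds). Time passes only in rows, so rows that repeat a pose let the fingers close. It gives the time, the measured TCP pose, the force, the opening and the grip force at its end, in the units of the state.
- manip.sense(): the state, without advancing time (a new reading comes with each control period).
- manip.capture(name): name is "side" or "top" or "wrist"; returns a dict with "frame" (420x560x3 uint8, red, green, blue), "vfov" (degrees; the focal length in pixels is half the picture's height over the tangent of half this angle, whatever the lens; pixels are square), "cx", "cy" (the principal point, pixels), "xyz" and "attitude" of the camera in the world; the wrist camera has in their place "hand_eye" (4x4, takes a point from camera to tool coordinates, whose origin is the TCP and whose axes are the flange's). Camera axes: x right, y down, z forward; pixel columns grow to the right and rows downward; lengths in m; the calibration is good to about 2 mm. A picture is of the moment at which its call begins: read the wrist's pose just before it. There is no depth.
- manip.finish_job(): hands the job in; it is judged then, once.
The state is a dict: "time_s": time; "joint_pos": joint angles; "joint_velocities": joint speeds; "joint_torque": joint torques, N m; "ee_pos": TCP position; "ee_rot": TCP orientation; "contact_force": force on the tool from outside, world axes, zero at the start; "moment": the same for the moment, N m; "grip_width": finger opening in m; "grip_force": force on a finger pad.
Only numpy, scipy, OpenCV 4.12 (cv2) and the standard library are available. Lean on these libraries where they do the work, as an engineer would, in place of code of your own. Each camera call takes 0.05 s, during which the arm holds its last target. There are 200 camera calls.

## Working session

There is one attempt and no reset: what is moved stays moved. The work goes in short steps, Python scripts to look and compute and a tool call to move; the robot and the scene stay as the last step left them, time stands still between calls to the robot, and variables do not carry over. Pictures are saved under pics/ and viewed, at most 14 in all, crops included, and the job is handed in when it is done.

Besides the shell and the picture viewer there is one more tool, called by a JSON object that holds its "fn" and its "kwargs", one argument or row to a line. play_rows: Moves the arm, as the interface text tells. Its arguments: {"type":"object","properties":{"deltas":{"type":"array","items":{"type":"array","items":{"type":"number","minimum":-1,"maximum":1}}},"grip_force":{"type":"number"}},"required":["deltas"]}

```bash
mkdir -p pics; ls; cat > h.py <<'E'
import numpy as np, cv2
from scipy.spatial.transform import Rotation as R
from bench import manip
def cap(name, save=None):
    s=manip.sense(); c=manip.capture(name)
    if save: cv2.imwrite(f'pics/{save}.png', c['frame'][:,:,::-1])
    return s,c
E
python3 - <<'E'
from h import *
for n in ['top','side','wrist']:
    s,c=cap(n,n+'0')
    np.savez(f'{n}0.npz',**c)
    print(n,{k:v for k,v in c.items() if k!='frame'})
print(manip.sense(), manip.nose_length)
E
```

```text
pics
top {'vfov': 56.944730901438525, 'cx': 273.96402182754093, 'cy': 205.82912458580057, 'xyz': array([ 0.48359552, -0.01362237,  1.06187649]), 'attitude': array([-3.01212022,  0.01519674, -1.59551984])}
side {'vfov': 42.22945354212004, 'cx': 284.1575031886664, 'cy': 209.19225107215206, 'xyz': array([ 0.20315986, -1.15092617,  1.02329049]), 'attitude': array([-2.23583608, -0.01054915, -0.34185713])}
wrist {'vfov': 71.82471275519488, 'cx': 284.19457318663103, 'cy': 210.4483740347472, 'hand_eye': array([[ 4.27455618e-04, -9.54432708e-01, -2.98425908e-01,
         7.75146344e-02],
       [ 9.99999664e-01,  6.16666706e-04, -5.39870689e-04,
        -7.21370379e-04],
       [ 6.99299565e-04, -2.98425577e-01,  9.54432651e-01,
        -1.34432316e-01],
       [ 0.00000000e+00,  0.00000000e+00,  0.00000000e+00,
         1.00000000e+00]])}
{'time_s': 0.15, 'joint_pos': array([ 1.18683721,  0.53700831, -0.00442636,  1.53863502,  0.00259071,
        1.06728732, -0.07120588]), 'joint_velocities': array([-0.00054887, -0.00272873,  0.00093813, -0.00340632,  0.00104403,
        0.00192765,  0.00109202]), 'joint_torque': array([ 1.87240323e-03, -5.83781540e+01,  1.04995899e+00, -2.59349942e+01,
        1.24803072e-02,  6.40071681e-03,  4.24990731e-06]), 'ee_pos': array([ 0.20292711, -0.61701798,  0.23860832]), 'ee_rot': array([-3.14026399e+00,  9.79206902e-05,  3.17809676e-01]), 'contact_force': array([-0.16720876, -0.20401499,  0.27316982]), 'moment': array([-0.01355366, -0.01284787, -0.00116505]), 'grip_force': 0.0, 'grip_width': 0.08509014409296431} 0.008
```

View pics/top0.png

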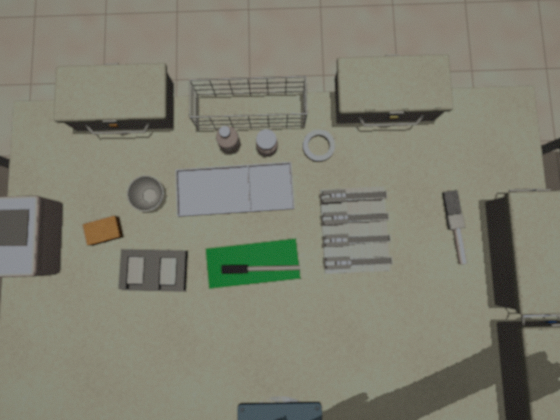

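View pics/side0.png

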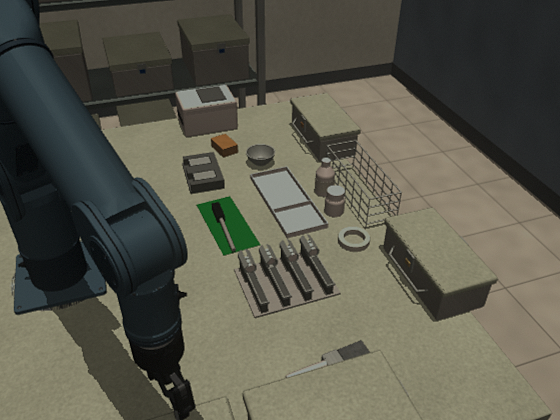

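```bash
cat >> h.py <<'E'
def rays(c, px, s=None):
    px=np.atleast_2d(px).astype(float); f=c['frame'].shape[0]/2/np.tan(np.radians(c['vfov'])/2)
    d=np.c_[(px[:,0]-c['cx'])/f,(px[:,1]-c['cy'])/f,np.ones(len(px))]
    if 'hand_eye' in c:
        T=np.eye(4);T[:3,:3]=R.from_euler('xyz',s['ee_rot']).as_matrix();T[:3,3]=s['ee_pos'];T=T@np.array(c['hand_eye'])
        return T[:3,3], d@T[:3,:3].T
    return np.array(c['xyz']), d@R.from_euler('xyz',c['attitude']).as_matrix().T
def onz(c,px,z,s=None):
    o,d=rays(c,px,s); return o+d*((z-o[2])/d[:,2])[:,None]
def rect(mask):
    cs,_=cv2.findContours(mask.astype(np.uint8),cv2.RETR_EXTERNAL,cv2.CHAIN_APPROX_NONE)
    k=max(cs,key=cv2.contourArea); return cv2.boxPoints(cv2.minAreaRect(k)),k
def show(c,pts,z,s=None,tag=''):
    p=onz(c,pts,z,s)[:,:2]; ce=p.mean(0); e=[p[1]-p[0],p[2]-p[1]]
    print(tag,'ctr',ce.round(4),'sides',[(round(float(np.linalg.norm(v)),4),round(float(np.degrees(np.arctan2(v[1],v[0]))),2)) for v in e])
    return ce
E
python3 - <<'E'
from h import *
c=dict(np.load('top0.npz'))
I=c['frame']; hsv=cv2.cvtColor(I,cv2.COLOR_RGB2HSV); H,S,V=cv2.split(hsv)
g=(H>45)&(H<75)&(S>150); b,k=rect(cv2.morphologyEx(g.astype(np.uint8),cv2.MORPH_CLOSE,np.ones((25,25)))); show(c,b,0.001,tag='mat')
m=np.zeros_like(V); x,y,w,h=cv2.boundingRect(b.astype(int)); m[y+4:y+h-4,x+4:x+w-4]=1
b,k=rect((m>0)&(V<45)); print(b); show(c,b,0.024,tag='handle')
print(I[190,205],I[190,270],I[270,136],I[256,126],I[240,360],I[210,360],I[262,380])
A=cv2.resize(I[180:280,310:400],None,fx=5,fy=5,interpolation=cv2.INTER_CUBIC)
B=cv2.resize(I[240:300,112:195],None,fx=3.5,fy=5,interpolation=cv2.INTER_CUBIC)
out=np.zeros((500,450+B.shape[1],3),np.uint8); out[:500,:450]=A; out[:300,450:]=B
cv2.imwrite('pics/crop0.png',out[:,:,::-1])
E
```

```text
mat ctr [0.4669 0.0621] sides [(0.2446, -85.13), (0.1029, -175.45)]
[[221.80301 266.0598 ]
 [245.94266 264.85284]
 [246.2868  271.73566]
 [222.14716 272.94263]]
handle ctr [0.4534 0.1088] sides [(0.0642, -88.57), (0.0181, -177.98)]
[141 144 148] [142 144 148] [141 139 131] [89 85 82] [95 94 89] [142 142 133] [94 91 84]
```

View pics/crop0.png

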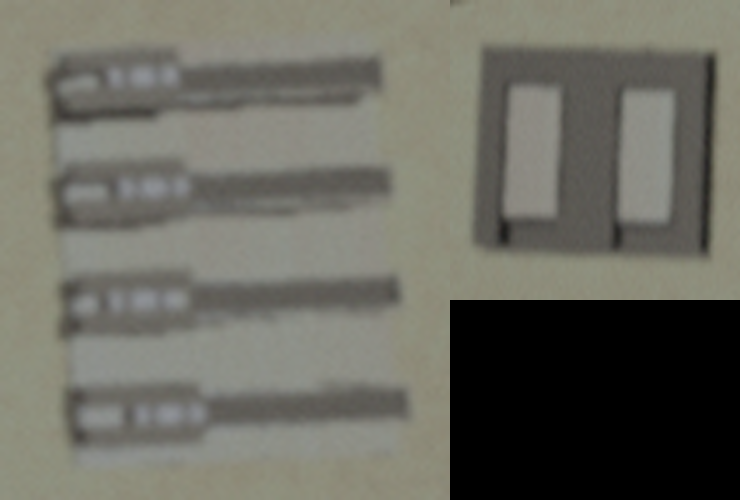

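The crops show the four rack sleeves, mouths to the left (+y) and rests to the right, with light patches in every slot. The block's fronts face the robot, and both pockets look filled. I'm moving to the rack for a close look.

{"fn": "play_rows", "kwargs": {
  "deltas": [
    [0.1,0.1,0.02,0,0,0.15,0],
    [0.2,0.25,0.04,0,0,0.3,0],
    [0.3,0.4,0.05,0,0,0.48,0],
    [0.4,0.5,0.05,0,0,0.65,0],
    [0.5,0.6,0.05,0,0,0.8,0],
    [0.567,0.7,0.05,0,0,0.8,0],
    [0.567,0.7,0.05,0,0,0.8,0]
  ]
}}

```text
time_s: 0.85
ee_pos: [0.3774, -0.402, 0.2543]
ee_rot: [-3.141, -0.003, 0.955]
contact_force: [-0.6, -0.4, 0.1]
grip_width: 0.085
grip_force: 0.0
```

{"fn": "play_rows", "kwargs": {
  "deltas": [
    [0.1,0.1,0,0,0,0.15,0],
    [0.2,0.25,0,0,0,0.3,0],
    [0.3,0.4,0,0,0,0.48,0],
    [0.4,0.5,0,0,0,0.65,0],
    [0.5,0.6,0,0,0,0.8,0],
    [0.567,0.7,0,0,0,0.8,0],
    [0.567,0.7,0,0,0,0.8,0],
    [0.567,0.7,0,0,0,0.8,0]
  ]
}}

```text
time_s: 1.65
ee_pos: [0.5432, -0.1974, 0.2539]
ee_rot: [-3.141, 0.0, 1.575]
contact_force: [-0.6, -0.8, -0.1]
grip_width: 0.0853
grip_force: 0.0
```

```bash
python3 - <<'E'
from h import *
s,c=cap('wrist','rack1'); np.savez('rack1.npz',s=s,c=c,allow_pickle=True)
print(s['ee_pos'],s['ee_rot'])
E
```

```text
[ 0.54317711 -0.1973969   0.2538984 ] [-3.14070733e+00  1.06130750e-04  1.57537307e+00]
```

View pics/rack1.png

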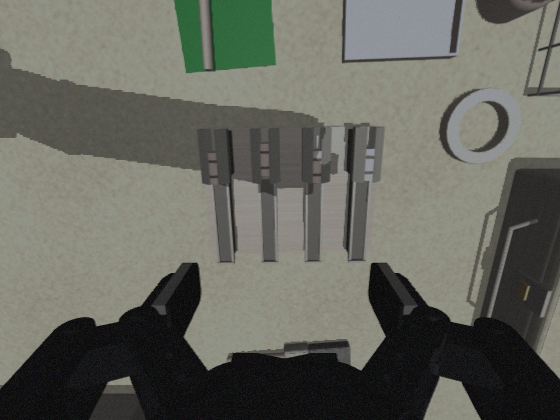

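The wrist view shows the sleeves at rows 127-185, with slots at about cols 213, 265, 315 and 368. The rest ends are at row 262. I'm zooming in on it.

```bash
python3 - <<'E'
from h import *
I=cv2.imread('pics/rack1.png')[118:268,192:392]
cv2.imwrite('pics/crop1.png',cv2.convertScaleAbs(cv2.resize(I,None,fx=4,fy=4,interpolation=cv2.INTER_CUBIC),alpha=1.5))
E
```

```text
(no output)
```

View pics/crop1.png

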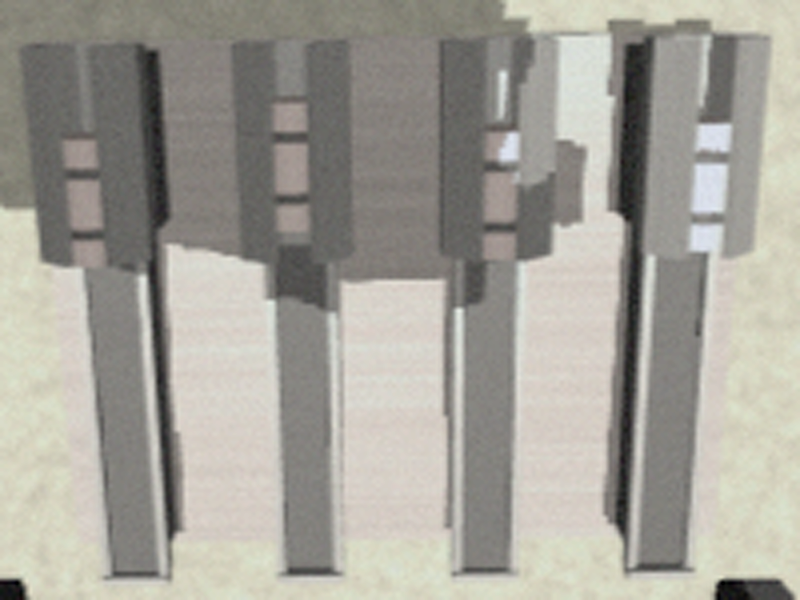

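```bash
python3 - <<'E'
from h import *
d=np.load('rack1.npz',allow_pickle=True); s=d['s'].item(); c=d['c'].item()
f=lambda p,z: onz(c,np.array(p)/4+np.array([192,118])-0.375,z,s)[:,:2]
E_=f([[137.5,576],[311,575],[486.5,574],[659,570]],.043)
M=f([[84,42],[291,42],[515,38],[722,36]],.068)
F=f([[88,264],[292,260],[499,258],[704,255]],.068)
for n,p in (('end',E_),('mouth',M),('far',F)):
    print(n,p.round(4).tolist(),'spacing',np.linalg.norm(p[3]-p[0]).round(4),'yaw',np.degrees(np.arctan2(*(p[3]-p[0])[::-1])).round(2))
lx=np.array([-.087,-.029,.029,.087])
src=np.r_[np.c_[lx,[-.131]*4],np.c_[lx,[.04]*4],np.c_[lx,[-.02]*4]]; dst=np.r_[E_,M,F]
a=src-src.mean(0); b=dst-dst.mean(0)
th=np.arctan2((a[:,0]*b[:,1]-a[:,1]*b[:,0]).sum(),(a*b).sum()); Rm=np.array([[np.cos(th),-np.sin(th)],[np.sin(th),np.cos(th)]])
t=dst.mean(0)-Rm@src.mean(0); print('rack',t.round(4),np.degrees(th).round(2)); print(((dst-src@Rm.T-t)*1000).round(1).tolist())
# rod shaft/mat
I=c['frame'];
E
```

```text
end [[0.4676, -0.2991], [0.5249, -0.2984], [0.5828, -0.2977], [0.6396, -0.296]] spacing 0.172 yaw 1.03
mouth [[0.4675, -0.1287], [0.5226, -0.1285], [0.5821, -0.1271], [0.637, -0.1264]] spacing 0.1694 yaw 0.81
far [[0.4645, -0.1888], [0.5219, -0.1874], [0.5801, -0.1865], [0.6375, -0.1854]] spacing 0.173 yaw 1.14
rack [ 0.5518 -0.1672] 0.78
[[1.0, 0.3], [0.3, 0.2], [0.2, 0.0], [-1.0, 1.0], [3.2, -0.4], [0.3, -0.9], [1.8, -0.4], [-1.3, -0.4], [-0.6, -0.5], [-1.2, 0.2], [-1.0, 0.2], [-1.6, 0.6]]
```

All four capsules are there: white with dark bands, at crop cols 84, 292, 500 and 712. The rack is at (0.552, -0.167) with a yaw of about 0.9°. Next is the rod.

{"fn": "play_rows", "kwargs": {
  "deltas": [
    [-0.05,0.16,0,0,0,0,0],
    [-0.1,0.32,0,0,0,0,0],
    [-0.15,0.48,0,0,0,0,0],
    [-0.2,0.64,-0.05,0,0,0,0],
    [-0.25,0.8,-0.1,0,0,0,0],
    [-0.293,0.95,-0.1,0,0,0,0],
    [-0.293,0.95,-0.1,0,0,0,0],
    [-0.293,0.95,-0.1,0,0,0,0]
  ]
}}

```text
time_s: 2.5
ee_pos: [0.4553, 0.0869, 0.2244]
ee_rot: [3.141, 0.001, 1.575]
contact_force: [0.5, -1.7, 0.2]
grip_width: 0.0854
grip_force: 0.0
```

```bash
cat >> h.py <<'E'
def matmask(c):
    H,S,V=cv2.split(cv2.cvtColor(c['frame'],cv2.COLOR_RGB2HSV)); g=((H>45)&(H<75)&(S>150)).astype(np.uint8)
    k=np.vstack([q for q in cv2.findContours(g,cv2.RETR_EXTERNAL,cv2.CHAIN_APPROX_NONE)[0] if cv2.contourArea(q)>300]); hull=cv2.convexHull(k)
    m=np.zeros_like(V); cv2.fillConvexPoly(m,hull,1); return m,g,hull,V
E
python3 - <<'E'
from h import *
s,c=cap('wrist','rod1'); np.savez('rod1.npz',s=s,c=c)
m,g,hull,V=matmask(c)
show(c,cv2.boxPoints(cv2.minAreaRect(hull)),.001,s,'mat')
n=(cv2.erode(m,np.ones((5,5)))>0)&(g==0)
hb,k=rect(n&(V<50)); print(hb.round(1).tolist()); show(c,hb,.024,s,'handle top')
sb,k=rect(n&(V>=60)); print(sb.round(1).tolist()); show(c,sb,.015,s,'shaft')
print(s['ee_pos'],s['ee_rot'])
E
```

```text
Traceback (most recent call last):
  File "h.py", line 26, in matmask
    k=np.vstack([q for q in cv2.findContours(g,cv2.RETR_EXTERNAL,cv2.CHAIN_APPROX_NONE)[0] if cv2.contourArea(q)>300]); hull=cv2.convexHull(k)
ValueError: need at least one array to concatenate
```

View pics/rod1.png

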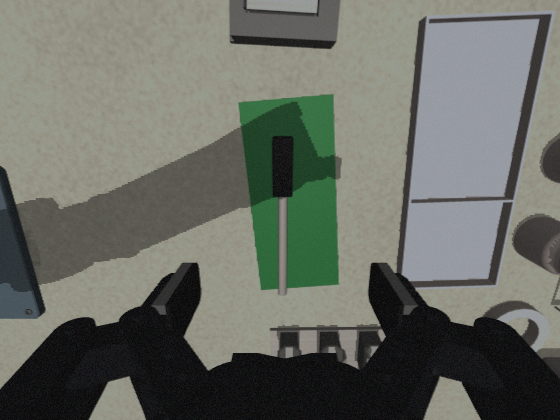

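The wrist view shows the handle at cols 273-293, rows 136-196, and the shaft tip at (283, 294). The mat corners are (240,102), (333,95), (338,285) and (260,290). The tray divider is at row 200.

```bash
sed -i 's/^    H,S,V=.*matmask.*//; s/g=((H>45)&(H<75)&(S>150)).astype(np.uint8)/f=c["frame"].astype(int); g=((f[:,:,1]>1.4*f[:,:,0])\&(f[:,:,1]>1.25*f[:,:,2])).astype(np.uint8)/' h.py
python3 - <<'E'
from h import *
d=np.load('rod1.npz',allow_pickle=True); s=d['s'].item(); c=d['c'].item()
m,g,hull,V=matmask(c)
ap=cv2.approxPolyDP(hull,8,True)[:,0]; print(ap.tolist())
print('mat corners',onz(c,[[240,102],[333,95],[338,285],[260,290]],.001,s)[:,:2].round(4).tolist())
hb,k=rect((cv2.morphologyEx(g,cv2.MORPH_CLOSE,np.ones((45,45)))>0)&(V<32)&(g==0)); print(hb.round(1).tolist()); show(c,hb,.024,s,'handle top')
print('hand/shaft',onz(c,[[283,136],[283.5,196]],.024,s)[:,:2].round(4).tolist(),onz(c,[[283,200],[283,294]],.016,s)[:,:2].round(4).tolist())
print('tray',onz(c,[[428,16],[548,13],[497,285],[401,285],[408,200],[513,200]],.018,s)[:,:2].round(4).tolist())
print(s['ee_pos'],s['ee_rot'],s['joint_pos'])
E
```

```text
[[332, 95], [338, 283], [261, 289], [239, 103]]
mat corners [[0.4047, 0.1836], [0.5119, 0.1917], [0.5326, -0.0572], [0.4227, -0.0657]]
[[-0.0, 270.0], [559.0, 270.0], [559.0, 419.0], [0.0, 419.0]]
handle top ctr [ 0.4509 -0.1515] sides [(0.7227, 0.23), (0.2711, -73.92)]
hand/shaft [[0.4547, 0.1469], [0.4555, 0.0776]] [[0.4549, 0.0705], [0.4553, -0.0622]]
tray [[0.6019, 0.2657], [0.7233, 0.2689], [0.742, -0.0458], [0.6133, -0.0463], [0.6071, 0.0717], [0.7351, 0.0722]]
[0.45527317 0.08689455 0.22436183] [3.14149471e+00 8.86066191e-04 1.57474952e+00] [ 0.20756738  0.29181389 -0.57622765  2.00267203  0.20219441  0.90241394
 -0.47154419]
```

Mat centre is about (0.468, 0.063). The rod origin is about (0.455, 0.112) with a yaw of about 0. The tray centre is about (0.670, 0.111). Now I'm grasping the rod handle.

{"fn": "play_rows", "kwargs": {
  "deltas": [
    [0,0.044,-0.15,0,0,0,0],
    [0,0.044,-0.3,0,0,0,0.3],
    [0,0.044,-0.45,0,0,0,0.4],
    [0,0.044,-0.58,0,0,0,0.4],
    [0,0.044,-0.66,0,0,0,0.4],
    [0,0.044,-0.69,0,0,0,0.4],
    [0,0.044,-0.705,0,0,0,0.4],
    [0,0.044,-0.705,0,0,0,0.4],
    [0,0.044,-0.705,0,0,0,0.4]
  ],
  "grip_force": 80
}}

```text
time_s: 3.45
ee_pos: [0.4566, 0.1005, 0.0139]
ee_rot: [3.139, -0.0, 1.573]
contact_force: [0.4, 0.5, -0.8]
grip_width: 0.0513
grip_force: 0.0
```

{"fn": "play_rows", "kwargs": {
  "deltas": [
    [0,0,0,0,0,0,1],
    [0,0,0,0,0,0,1],
    [0,0,0,0,0,0,1],
    [0,0,0,0,0,0,1],
    [0,0,0,0,0,0,1],
    [0,0,0,0,0,0,1]
  ],
  "grip_force": 80
}}

```text
time_s: 4.05
ee_pos: [0.4558, 0.1007, 0.0138]
ee_rot: [3.14, 0.0, 1.575]
contact_force: [-2.6, -1.2, 11.4]
grip_width: 0.0222
grip_force: 78.9
```

{"fn": "play_rows", "kwargs": {
  "deltas": [
    [0,0,0.05,0,0,0,1],
    [0,0,0.1,0,0,0,1],
    [0,0,0.135,0,0,0,1],
    [0.019,-0.04,0.135,0,0,0.014,1],
    [0.019,-0.086,0.135,0,0,0.014,1],
    [0.019,-0.086,0.135,0,0,0.014,1],
    [0.019,-0.086,0.135,0,0,0.014,1]
  ]
}}

```text
time_s: 4.75
ee_pos: [0.4606, 0.0745, 0.0531]
ee_rot: [-3.141, 0.0, 1.584]
contact_force: [-0.0, 0.0, -1.2]
grip_width: 0.0223
grip_force: 78.8
```

```bash
python3 - <<'E'
from h import *
s,c=cap('wrist','push0'); np.savez('push0.npz',s=s,c=c)
s2,c2=cap('side','push0s')
print(s['ee_pos'],s['ee_rot'],s['contact_force'],s['grip_force'])
a=cv2.resize(c['frame'][180:420,180:400],None,fx=2.4,fy=2.4); b=cv2.resize(c2['frame'][170:330,190:350],None,fx=1.6,fy=1.6)
o=np.zeros((max(a.shape[0],b.shape[0]),a.shape[1]+b.shape[1],3),np.uint8); o[:a.shape[0],:a.shape[1]]=a; o[:b.shape[0],a.shape[1]:]=b
print(o.shape); cv2.imwrite('pics/push0c.png',o[:,:,::-1])
E
```

```text
[0.46063917 0.07454094 0.05306958] [-3.14087314e+00  8.79670160e-05  1.58410108e+00] [-0.03705224  0.01823338 -1.18277056] 78.78342032432556
(576, 784, 3)
```

View pics/push0c.png

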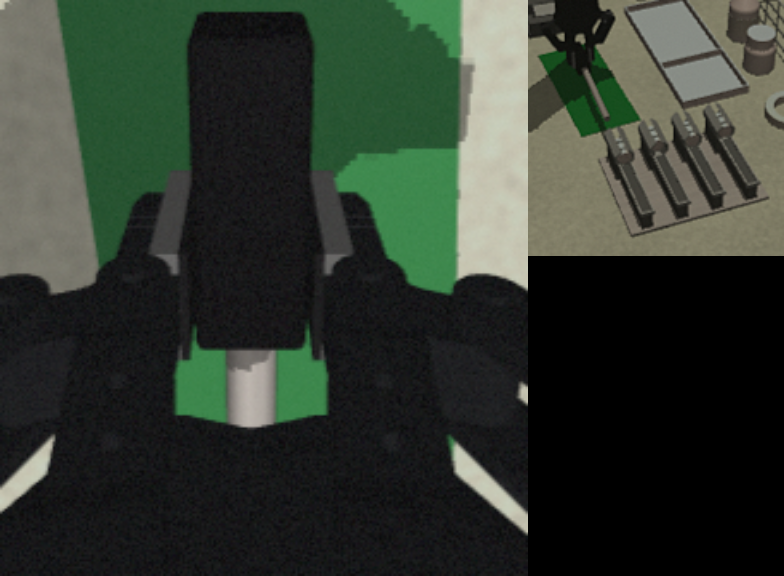

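The wrist view shows the handle held square and level. In the side view the shaft lines up with sleeve 0. Pushing capsule 0.

{"fn": "play_rows", "kwargs": {
  "deltas": [
    [0.001,-0.04,0,0,0,0,1],
    [0.002,-0.08,0,0,0,0,1],
    [0.002,-0.11,0,0,0,0,1],
    [0.003,-0.14,0,0,0,0,1],
    [0.003,-0.16,0,0,0,0,1],
    [0.003,-0.18,0,0,0,0,1],
    [0.003,-0.2,0,0,0,0,1],
    [0.004,-0.22,0,0,0,0,1],
    [0.004,-0.24,0,0,0,0,1],
    [0.004,-0.26,0,0,0,0,1],
    [0.004,-0.28,0,0,0,0,1]
  ]
}}

```text
time_s: 5.95
ee_pos: [0.4625, -0.0075, 0.0534]
ee_rot: [3.141, -0.002, 1.587]
contact_force: [0.1, 6.0, -0.1]
grip_width: 0.0226
grip_force: 53.0
```

{"fn": "play_rows", "kwargs": {
  "deltas": [
    [0,-0.02,0,0,0,0,1],
    [0,-0.04,0,0,0,0,1],
    [0.001,-0.06,0,0,0,0,1],
    [0.001,-0.08,0,0,0,0,1],
    [0.001,-0.1,0,0,0,0,1],
    [0.002,-0.12,0,0,0,0,1],
    [0.002,-0.135,0,0,0,0,1],
    [0.002,-0.135,0,0,0,0,1]
  ]
}}

```text
time_s: 6.75
ee_pos: [0.4629, -0.0504, 0.0533]
ee_rot: [-3.141, 0.0, 1.584]
contact_force: [0.8, -0.5, -1.7]
grip_width: 0.0219
grip_force: 83.6
```

```bash
python3 - <<'E'
from h import *
c2=manip.capture('side'); c=manip.capture('top'); print(manip.sense()['grip_width'])
b=cv2.resize(c2['frame'][230:325,230:345],None,fx=5,fy=5,interpolation=cv2.INTER_CUBIC)
cv2.imwrite('pics/push1.png',b[:,:,::-1])
E
```

```text
0.021820932769064848
```

View pics/push1.png

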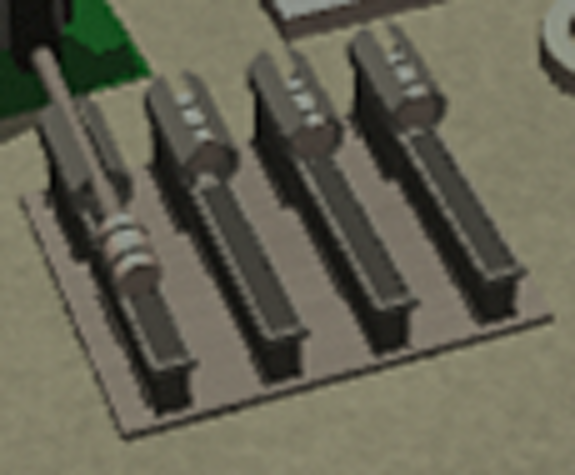

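Capsule 0 lies on its rest, clear of the sleeve. Next is sleeve 1.

{"fn": "play_rows", "kwargs": {
  "deltas": [
    [-0.001,0.06,0,0,0,0,1],
    [-0.002,0.15,0,0,0,0,1],
    [-0.004,0.25,0,0,0,0,1],
    [-0.005,0.34,0,0,0,0,1],
    [-0.006,0.415,0,0,0,0,1],
    [-0.006,0.415,0,0,0,0,1],
    [0.06,0.417,0,0,0,0,1],
    [0.13,0.417,0,0,0,0,1],
    [0.187,0.418,0,0,0,0,1],
    [0.187,0.418,0,0,0,0,1],
    [0.187,0.418,0,0,0,0,1]
  ]
}}

```text
time_s: 7.95
ee_pos: [0.5183, 0.0754, 0.053]
ee_rot: [-3.14, 0.0, 1.585]
contact_force: [-0.2, -1.0, -1.7]
grip_width: 0.0221
grip_force: 83.6
```

{"fn": "play_rows", "kwargs": {
  "deltas": [
    [0.001,-0.04,0,0,0,0,1],
    [0.002,-0.08,0,0,0,0,1],
    [0.002,-0.11,0,0,0,0,1],
    [0.003,-0.14,0,0,0,0,1],
    [0.003,-0.16,0,0,0,0,1],
    [0.003,-0.18,0,0,0,0,1],
    [0.003,-0.2,0,0,0,0,1],
    [0.004,-0.22,0,0,0,0,1],
    [0.004,-0.24,0,0,0,0,1],
    [0.004,-0.26,0,0,0,0,1],
    [0.004,-0.28,0,0,0,0,1],
    [0.004,-0.3,0,0,0,0,1],
    [0.004,-0.32,0,0,0,0,1],
    [0.005,-0.34,0,0,0,0,1],
    [0.005,-0.36,0,0,0,0,1],
    [0.005,-0.38,0,0,0,0,1],
    [0.006,-0.4,0,0,0,0,1],
    [0.006,-0.415,0,0,0,0,1],
    [0.006,-0.415,0,0,0,0,1]
  ]
}}

```text
time_s: 9.85
ee_pos: [0.5208, -0.0496, 0.0532]
ee_rot: [-3.141, 0.0, 1.584]
contact_force: [0.0, -0.3, -1.8]
grip_width: 0.0222
grip_force: 83.6
```

```bash
python3 - <<'E'
from h import *
c2=manip.capture('side')
b=cv2.resize(c2['frame'][230:325,230:345],None,fx=5,fy=5,interpolation=cv2.INTER_CUBIC)
cv2.imwrite('pics/push2.png',b[:,:,::-1])
E
```

```text
(no output)
```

View pics/push2.png

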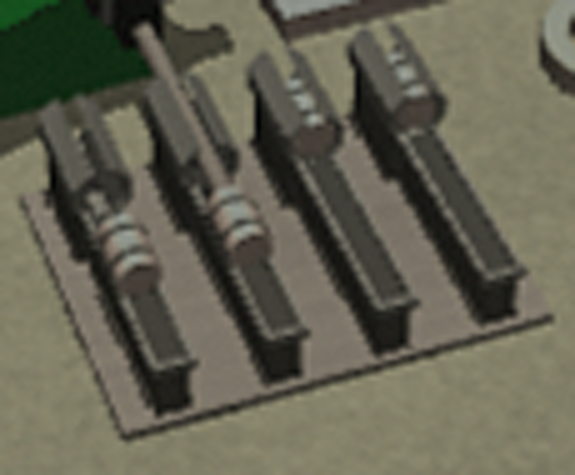

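Capsule 1 is also out. Sleeves 2 and 3 follow.

{"fn": "play_rows", "kwargs": {
  "deltas": [
    [-0.001,0.06,0,0,0,0,1],
    [-0.002,0.15,0,0,0,0,1],
    [-0.004,0.25,0,0,0,0,1],
    [-0.005,0.34,0,0,0,0,1],
    [-0.006,0.415,0,0,0,0,1],
    [-0.006,0.415,0,0,0,0,1],
    [0.06,0.417,0,0,0,0,1],
    [0.13,0.417,0,0,0,0,1],
    [0.187,0.418,0,0,0,0,1],
    [0.187,0.418,0,0,0,0,1],
    [0.187,0.418,0,0,0,0,1]
  ]
}}

```text
time_s: 11.0
ee_pos: [0.5762, 0.0764, 0.053]
ee_rot: [-3.141, 0.0, 1.585]
contact_force: [-1.5, 0.2, -1.5]
grip_width: 0.0218
grip_force: 83.6
```

{"fn": "play_rows", "kwargs": {
  "deltas": [
    [0.001,-0.04,0,0,0,0,1],
    [0.002,-0.08,0,0,0,0,1],
    [0.002,-0.11,0,0,0,0,1],
    [0.003,-0.14,0,0,0,0,1],
    [0.003,-0.16,0,0,0,0,1],
    [0.003,-0.18,0,0,0,0,1],
    [0.003,-0.2,0,0,0,0,1],
    [0.004,-0.22,0,0,0,0,1],
    [0.004,-0.24,0,0,0,0,1],
    [0.004,-0.26,0,0,0,0,1],
    [0.004,-0.28,0,0,0,0,1],
    [0.004,-0.3,0,0,0,0,1],
    [0.004,-0.32,0,0,0,0,1],
    [0.005,-0.34,0,0,0,0,1],
    [0.005,-0.36,0,0,0,0,1],
    [0.005,-0.38,0,0,0,0,1],
    [0.006,-0.4,0,0,0,0,1],
    [0.006,-0.415,0,0,0,0,1],
    [0.006,-0.415,0,0,0,0,1]
  ]
}}

```text
time_s: 12.9
ee_pos: [0.5787, -0.0489, 0.0532]
ee_rot: [-3.141, 0.001, 1.584]
contact_force: [-0.0, 0.3, -0.6]
grip_width: 0.0221
grip_force: 83.7
```

{"fn": "play_rows", "kwargs": {
  "deltas": [
    [-0.001,0.06,0,0,0,0,1],
    [-0.002,0.15,0,0,0,0,1],
    [-0.004,0.25,0,0,0,0,1],
    [-0.005,0.34,0,0,0,0,1],
    [-0.006,0.415,0,0,0,0,1],
    [-0.006,0.415,0,0,0,0,1],
    [0.06,0.417,0,0,0,0,1],
    [0.13,0.417,0,0,0,0,1],
    [0.187,0.418,0,0,0,0,1],
    [0.187,0.418,0,0,0,0,1],
    [0.187,0.418,0,0,0,0,1]
  ]
}}

```text
time_s: 14.0
ee_pos: [0.6342, 0.0771, 0.0529]
ee_rot: [-3.141, 0.0, 1.585]
contact_force: [-0.9, 0.8, -1.4]
grip_width: 0.0222
grip_force: 83.6
```

{"fn": "play_rows", "kwargs": {
  "deltas": [
    [0.001,-0.04,0,0,0,0,1],
    [0.002,-0.08,0,0,0,0,1],
    [0.002,-0.11,0,0,0,0,1],
    [0.003,-0.14,0,0,0,0,1],
    [0.003,-0.16,0,0,0,0,1],
    [0.003,-0.18,0,0,0,0,1],
    [0.003,-0.2,0,0,0,0,1],
    [0.004,-0.22,0,0,0,0,1],
    [0.004,-0.24,0,0,0,0,1],
    [0.004,-0.26,0,0,0,0,1],
    [0.004,-0.28,0,0,0,0,1],
    [0.004,-0.3,0,0,0,0,1],
    [0.004,-0.32,0,0,0,0,1],
    [0.005,-0.34,0,0,0,0,1],
    [0.005,-0.36,0,0,0,0,1],
    [0.005,-0.38,0,0,0,0,1],
    [0.006,-0.4,0,0,0,0,1],
    [0.006,-0.415,0,0,0,0,1],
    [0.006,-0.415,0,0,0,0,1]
  ]
}}

```text
time_s: 15.9
ee_pos: [0.6366, -0.0481, 0.0532]
ee_rot: [-3.142, 0.001, 1.584]
contact_force: [0.0, 0.3, -0.9]
grip_width: 0.022
grip_force: 83.7
```

```bash
python3 - <<'E'
from h import *
c2=manip.capture('side')
b=cv2.resize(c2['frame'][230:325,230:345],None,fx=5,fy=5,interpolation=cv2.INTER_CUBIC)
cv2.imwrite('pics/push3.png',b[:,:,::-1])
E
```

```text
(no output)
```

View pics/push3.png

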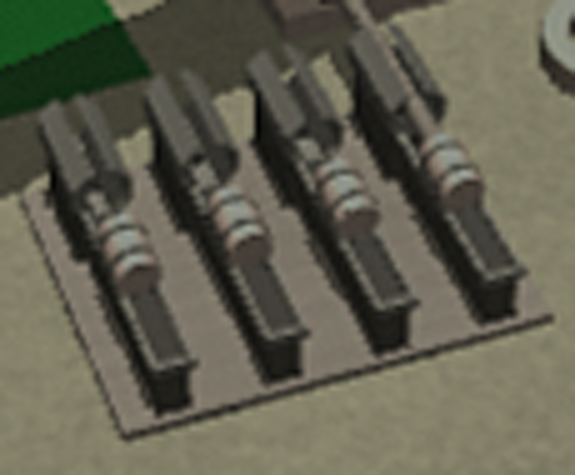

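All four capsules lie on their rests. I'm laying the rod back on the mat.

{"fn": "play_rows", "kwargs": {
  "deltas": [
    [-0.001,0.06,0,0,0,0,1],
    [-0.002,0.15,0,0,0,0,1],
    [-0.004,0.25,0,0,0,0,1],
    [-0.005,0.34,0,0,0,0,1],
    [-0.006,0.444,0,0,0,0,1],
    [-0.006,0.444,0,0,0,0,1],
    [-0.1,0.444,0,0,0,0,1],
    [-0.23,0.444,0,0,0,0,1],
    [-0.37,0.444,0,0,0,0,1],
    [-0.5,0.444,0,0,0,0,1],
    [-0.567,0.444,0,0,0,0,1],
    [-0.567,0.444,-0.03,0,0,0,1],
    [-0.567,0.444,-0.07,0,0,0,1],
    [-0.567,0.444,-0.1,0,0,0,1],
    [-0.567,0.444,-0.12,0,0,0,1],
    [-0.567,0.444,-0.13,0,0,0,1],
    [-0.567,0.444,-0.13,0,0,0,1]
  ]
}}

```text
time_s: 17.65
ee_pos: [0.4669, 0.0866, 0.0141]
ee_rot: [-3.142, 0.0, 1.585]
contact_force: [0.4, -0.2, -0.8]
grip_width: 0.0224
grip_force: 83.7
```

{"fn": "play_rows", "kwargs": {
  "deltas": [
    [0,0,0,0,0,0,0.7],
    [0,0,0,0,0,0,0.6],
    [0,0,0,0,0,0,0.5],
    [0,0,0,0,0,0,0.45],
    [0,0,0.1,0,0,0,0.45],
    [0,0,0.25,0,0,0,0.45],
    [0,0,0.4,0,0,0,0.45],
    [0,0,0.4,0,0,0,0.45]
  ]
}}

```text
time_s: 18.45
ee_pos: [0.4701, 0.0873, 0.1393]
ee_rot: [3.132, -0.001, 1.585]
contact_force: [0.3, 0.2, 0.3]
grip_width: 0.0469
grip_force: 0.0
```

{"fn": "play_rows", "kwargs": {
  "deltas": [
    [0.05,-0.15,0.1,0,0,0,0.45],
    [0.1,-0.3,0.2,0,0,0,0.45],
    [0.15,-0.45,0.27,0,0,0,0.45],
    [0.2,-0.6,0.27,0,0,0,0.45],
    [0.25,-0.75,0.27,0,0,0,0.45],
    [0.277,-0.9,0.27,0,0,0,0.45],
    [0.277,-1.0,0.27,0,0,0,0.45],
    [0.277,-1.0,0.27,0,0,0,0.45],
    [0.277,-1.0,0.27,0,0,0,0.45]
  ]
}}

```text
time_s: 19.35
ee_pos: [0.5491, -0.2141, 0.2145]
ee_rot: [-3.141, -0.001, 1.584]
contact_force: [0.5, 0.5, 1.0]
grip_width: 0.0469
grip_force: 0.0
```

```bash
cat >> h.py <<'E'
def proj(c,P,s):
    T=np.eye(4);T[:3,:3]=R.from_euler('xyz',s['ee_rot']).as_matrix();T[:3,3]=s['ee_pos'];T=np.linalg.inv(T@np.array(c['hand_eye']))
    q=np.atleast_2d(P)@T[:3,:3].T+T[:3,3]; f=c['frame'].shape[0]/2/np.tan(np.radians(c['vfov'])/2)
    return q[:,:2]/q[:,2:]*f+[c['cx'],c['cy']]
def rackpt(x,y,z,t=(.5518,-.1672),th=.0145):
    return np.c_[t[0]+x*np.cos(th)-y*np.sin(th),t[1]+x*np.sin(th)+y*np.cos(th),np.full(np.shape(y),z)]
E
python3 - <<'E'
from h import *
s,c=cap('wrist','caps'); np.savez('caps.npz',s=s,c=c); print(s['ee_pos'],s['ee_rot'])
G=cv2.cvtColor(c['frame'],cv2.COLOR_RGB2GRAY)
y=np.arange(-.13,.0,.004)
print((y*1000).astype(int).tolist())
for lx in(-.087,-.029,.029,.087):
    p=proj(c,rackpt(lx,y,.062),s); print(lx,[int(cv2.getRectSubPix(G,(5,1),(float(a),float(b))).mean()) for a,b in p])
cv2.imwrite('pics/capsc.png',cv2.resize(c['frame'][60:360,150:450],None,fx=2,fy=2)[:,:,::-1])
E
```

```text
[ 0.5490585  -0.2141105   0.21453949] [-3.14054870e+00 -6.25272210e-04  1.58364504e+00]
[-130, -126, -122, -118, -113, -109, -105, -101, -97, -93, -89, -85, -81, -77, -73, -69, -65, -61, -57, -53, -49, -45, -41, -37, -33, -29, -25, -21, -17, -13, -9, -5, -1]
-0.087 [49, 95, 144, 82, 98, 96, 96, 98, 96, 93, 98, 97, 141, 162, 103, 160, 163, 163, 143, 130, 158, 81, 67, 60, 60, 61, 60, 61, 60, 80, 79, 80, 78]
-0.029 [155, 153, 148, 59, 93, 93, 93, 94, 93, 94, 95, 96, 141, 161, 103, 162, 162, 162, 97, 101, 110, 81, 67, 59, 58, 59, 61, 59, 60, 92, 92, 92, 91]
0.029 [158, 159, 148, 65, 94, 93, 94, 94, 95, 95, 95, 95, 142, 163, 100, 156, 162, 163, 96, 100, 113, 79, 67, 61, 66, 60, 59, 61, 60, 91, 93, 91, 91]
0.087 [151, 155, 149, 73, 95, 97, 100, 97, 100, 101, 99, 102, 144, 162, 102, 160, 162, 163, 138, 134, 163, 90, 69, 105, 100, 103, 106, 103, 108, 101, 74, 76, 74]
```

View pics/capsc.png

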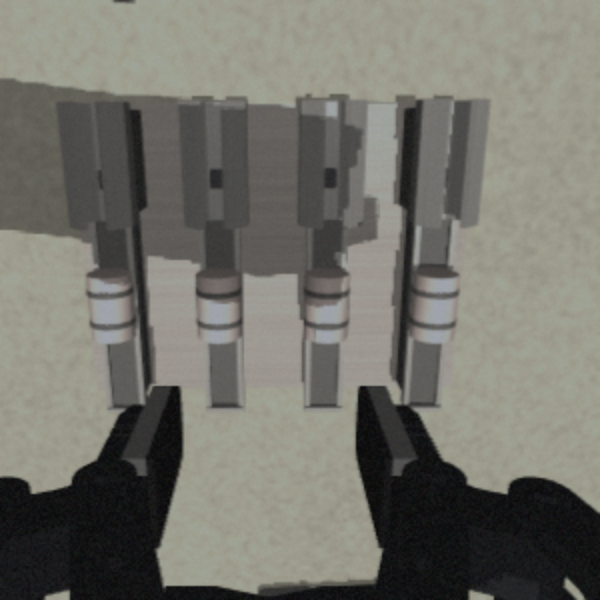

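All four capsules lie at rack y of about -0.065, at crop rows 270-342 and cols 110, 219, 326 and 434. Picking capsule 0.

{"fn": "play_rows", "kwargs": {
  "deltas": [
    [-0.12,-0.061,-0.05,0,0,0,0.5],
    [-0.25,-0.061,-0.15,0,0,0,0.5],
    [-0.278,-0.061,-0.28,0,0,0,0.5],
    [-0.278,-0.061,-0.4,0,0,0,0.5],
    [-0.278,-0.061,-0.5,0,0,0,0.5],
    [-0.278,-0.061,-0.55,0,0,0,0.5],
    [-0.278,-0.061,-0.562,0,0,0,0.5],
    [-0.278,-0.061,-0.562,0,0,0,0.5],
    [-0.278,-0.061,-0.562,0,0,0,1],
    [-0.278,-0.061,-0.562,0,0,0,1],
    [-0.278,-0.061,-0.562,0,0,0,1],
    [-0.278,-0.061,-0.562,0,0,0,1],
    [-0.278,-0.061,-0.562,0,0,0,1],
    [-0.278,-0.061,-0.562,0,0,0,1]
  ],
  "grip_force": 50
}}

```text
time_s: 20.8
ee_pos: [0.4653, -0.2322, 0.0481]
ee_rot: [-3.14, 0.001, 1.585]
contact_force: [-6.2, 1.1, 8.0]
grip_width: 0.0218
grip_force: 48.6
```

{"fn": "play_rows", "kwargs": {
  "deltas": [
    [0,0,0.05,0,0,0,1],
    [0,0,0.15,0,0,0,1],
    [0,0,0.3,0,0,0,1],
    [0,0,0.3,0,0,0,1]
  ]
}}

```text
time_s: 21.2
ee_pos: [0.4707, -0.2334, 0.1434]
ee_rot: [3.131, 0.005, 1.585]
contact_force: [0.5, -0.9, 0.3]
grip_width: 0.0223
grip_force: 49.0
```

```bash
python3 - <<'E'
from h import *
c=dict(np.load('top0.npz'))
I=cv2.cvtColor(c['frame'],cv2.COLOR_RGB2GRAY); 
print('jar lid',onz(c,[[266,136],[266,147],[266,157],[255,143],[278,143]],.08)[:,:2].round(3).tolist())
print(I[120:165:2,266].tolist(), I[140,248:288:2].tolist(),I[152,248:288:2].tolist())
print('flask',onz(c,[[225,131]],.12)[:,:2].round(3).tolist(),'tape',onz(c,[[319,145]],.019)[:,:2].round(3).tolist())
# block from rod1 not visible; from top: outline & coupons
V=I; m=np.zeros_like(V); m[244:297,114:192]=1
b,k=rect((m>0)&(V<105)); 
k=cv2.approxPolyDP(k,4,True)[:,0]; print(k.tolist()); show(c,b,.034,None,'block')
E
```

```text
jar lid [[0.797, 0.014], [0.767, 0.015], [0.74, 0.016], [0.779, 0.044], [0.777, -0.016]]
[119, 113, 118, 110, 128, 143, 143, 146, 147, 145, 145, 144, 145, 144, 111, 78, 86, 58, 76, 128, 137, 138, 115] [142, 141, 140, 137, 135, 144, 146, 144, 143, 145, 145, 145, 144, 142, 124, 135, 137, 141, 141, 140] [139, 138, 140, 140, 128, 81, 58, 69, 78, 86, 88, 76, 62, 63, 114, 141, 139, 138, 138, 135]
flask [[0.8, 0.116]] tape [[0.786, -0.13]]
[[121, 250], [119, 288], [185, 290], [186, 250]]
block ctr [0.4563 0.3214] sides [(0.1042, 1.56), (0.1811, -91.43)]
```

{"fn": "play_rows", "kwargs": {
  "deltas": [
    [0.12,0.12,0,0,0,0,1],
    [0.24,0.24,0,0,0,0,1],
    [0.36,0.36,0,0,0,0,1],
    [0.48,0.48,0,0,0,0,1],
    [0.6,0.6,0,0,0,0,1],
    [0.741,0.728,0,0,0,0,1],
    [0.741,0.728,-0.05,0,0,0,1],
    [0.741,0.728,-0.15,0,0,0,1],
    [0.741,0.728,-0.28,0,0,0,1],
    [0.741,0.728,-0.36,0,0,0,1],
    [0.741,0.728,-0.39,0,0,0,1],
    [0.741,0.728,-0.41,0,0,0,1],
    [0.741,0.728,-0.41,0,0,0,1],
    [0.741,0.728,-0.41,0,0,0,0.66],
    [0.741,0.728,-0.41,0,0,0,0.66],
    [0.741,0.728,-0.41,0,0,0,0.66],
    [0.741,0.728,-0.3,0,0,0,0.66],
    [0.741,0.728,-0.15,0,0,0,0.6],
    [0.741,0.728,0,0,0,0,0.5],
    [0.741,0.728,0,0,0,0,0.5]
  ]
}}

```text
time_s: 23.2
ee_pos: [0.6933, -0.0129, 0.1447]
ee_rot: [3.129, -0.0, 1.585]
contact_force: [0.4, 0.3, 0.7]
grip_width: 0.0429
grip_force: 0.0
```

```bash
python3 - <<'E'
from h import *
s,c=cap('wrist','place0'); print(s['ee_pos'],s['ee_rot'])
G=cv2.cvtColor(c['frame'],cv2.COLOR_RGB2GRAY)
y=np.arange(-.13,.0,.004)
for lx in(-.087,-.029,.029,.087):
    p=proj(c,rackpt(lx,y,.062),s); print(lx,[int(cv2.getRectSubPix(G,(5,1),(float(a),float(b))).mean()) for a,b in p] if p.max()<415 else 'out')
cv2.imwrite('pics/place0.png',c['frame'][:,:,::-1])
E
```

```text
[ 0.69328783 -0.0129094   0.14472541] [ 3.12889805e+00 -4.57451479e-04  1.58506263e+00]
-0.087 out
-0.029 out
0.029 out
0.087 out
```

View pics/place0.png

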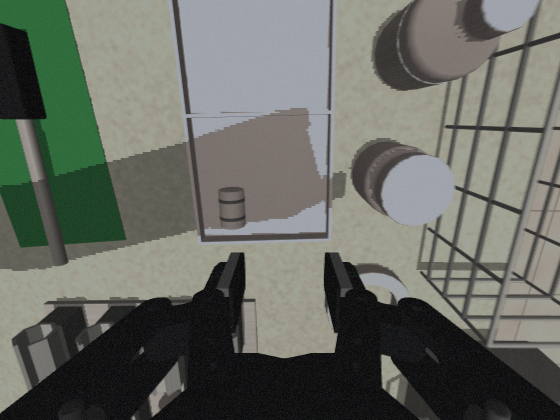

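Capsule 0 lies in the narrow compartment at (232, 207), having rolled left. I'm doing capsule 1 in the same way.

{"fn": "play_rows", "kwargs": {
  "deltas": [
    [-0.1,-0.12,0,0,0,0,0.5],
    [-0.2,-0.24,0,0,0,0,0.5],
    [-0.3,-0.36,0,0,0,0,0.5],
    [-0.4,-0.5,0,0,0,0,0.5],
    [-0.5,-0.62,0,0,0,0,0.5],
    [-0.55,-0.725,0,0,0,0,0.5],
    [-0.55,-0.725,0,0,0,0,0.5],
    [-0.55,-0.725,-0.12,0,0,0,0.5],
    [-0.55,-0.725,-0.22,0,0,0,0.5],
    [-0.55,-0.725,-0.28,0,0,0,0.5],
    [-0.55,-0.725,-0.3,0,0,0,0.5],
    [-0.55,-0.725,-0.3,0,0,0,0.5],
    [-0.55,-0.725,-0.3,0,0,0,1],
    [-0.55,-0.725,-0.3,0,0,0,1],
    [-0.55,-0.725,-0.3,0,0,0,1],
    [-0.55,-0.725,-0.3,0,0,0,1],
    [-0.55,-0.725,-0.3,0,0,0,1],
    [-0.55,-0.725,-0.2,0,0,0,1],
    [-0.55,-0.725,-0.1,0,0,0,1],
    [-0.55,-0.725,0,0,0,0,1]
  ]
}}

```text
time_s: 25.25
ee_pos: [0.5241, -0.2311, 0.1386]
ee_rot: [3.14, 0.001, 1.586]
contact_force: [0.1, -0.6, 0.7]
grip_width: 0.0224
grip_force: 49.0
```

{"fn": "play_rows", "kwargs": {
  "deltas": [
    [0.1,0.12,0,0,0,0,1],
    [0.2,0.24,0,0,0,0,1],
    [0.3,0.36,0,0,0,0,1],
    [0.4,0.5,0,0,0,0,1],
    [0.5,0.62,0,0,0,0,1],
    [0.557,0.725,0,0,0,0,1],
    [0.557,0.725,-0.05,0,0,0,1],
    [0.557,0.725,-0.15,0,0,0,1],
    [0.557,0.725,-0.28,0,0,0,1],
    [0.557,0.725,-0.36,0,0,0,1],
    [0.557,0.725,-0.4,0,0,0,1],
    [0.557,0.725,-0.415,0,0,0,1],
    [0.557,0.725,-0.415,0,0,0,1],
    [0.557,0.725,-0.415,0,0,0,0.68],
    [0.557,0.725,-0.415,0,0,0,0.68],
    [0.557,0.725,-0.415,0,0,0,0.66],
    [0.557,0.725,-0.3,0,0,0,0.66],
    [0.557,0.725,-0.15,0,0,0,0.6],
    [0.557,0.725,0,0,0,0,0.5],
    [0.557,0.725,0,0,0,0,0.5]
  ]
}}

```text
time_s: 27.25
ee_pos: [0.6954, -0.0129, 0.1446]
ee_rot: [3.129, -0.001, 1.585]
contact_force: [0.8, 1.0, 0.7]
grip_width: 0.0428
grip_force: 0.0
```

```bash
cat >> h.py <<'E'
def caps_in_tray():
    s,c=cap('wrist'); H,S,V=cv2.split(cv2.cvtColor(c['frame'],cv2.COLOR_RGB2HSV))
    # capsule edges/bands: darker than local tray; print gray map of the narrow compartment on plane z=.015
    xs=np.arange(.612,.742,.005); ys=np.arange(.07,-.048,-.006)
    G=cv2.cvtColor(c['frame'],cv2.COLOR_RGB2GRAY)
    X,Y=np.meshgrid(xs,ys); p=proj(c,np.c_[X.ravel(),Y.ravel(),np.full(X.size,.02)],s).reshape(len(ys),len(xs),2)
    W=cv2.remap(c['frame'],p.astype(np.float32),None,cv2.INTER_LINEAR)
    return s,c,W
E
python3 - <<'E'
from h import *
s,c,W=caps_in_tray(); print(s['ee_pos'],s['ee_rot'],s['grip_width'])
sat=W.max(2).astype(int)-W.min(2); g=W.sum(2)//3
for r in g: print(' '.join('%3d'%v for v in r))
cv2.imwrite('pics/place1.png',c['frame'][:,:,::-1])
E
```

```text
[ 0.69541051 -0.01289201  0.14464006] [ 3.12889182e+00 -5.15806771e-04  1.58507513e+00] 0.04281889710448537
 69 164 165 165 165 166 127 134 141 151 155 161 163 164 165 118 120 121 120 115 110 135 149 143  95 157
 77 166 166 165 166 166 166 165 165 164 162 118 118 116 119 117 118 120 118 119 120 140 166 167 108 160
 77 160 165 165 164 164 167 115 117 118 118 116 117 116 118 117 118 118 116 120 119 146 165 166 122 161
103 141 163 161 116 114 115 115 116 116 118 117 117 118 118 119 118 117 117 118 117 116 166 166 125 163
128 107 114 114 117 115 116 115 117 117 116 117 117 119 117 117 117 118 117 118 118 119 164 164 134 165
 97 100 115 115 115 116 115 115 117 117 116 116 117 115 117 116 117 117 118 117 115 117 136 166 136 162
101  87 115 116 114 114 115 116 116 114 117 116 117 116 116 117 114 116 117 117 117 118 119 164 143 167
107  80 114 115 116 115 113 114 115 116 117 116 116 117 115 117 114 117 119 114 117 115 116 157 144 164
109  74 114 114 113 114 116 114 116 115 117 116 116 117 116 115 116 116 118 118 115 118 117 122 165 165
115  68 114 114 113 115 115 112 115 117 116 117 118 117 
[... 387 characters left out ...]
  49  74  77  56  48 114 117 114 114 116 114 112 114 116 115 113 115 156  89
110  59  90 108 112 106  86  88 109 113 103  83 114 114 114 113 114 116 114 115 114 133 165 166 166 108
107  59  90 109 112 105  85  88 109 112 103  82 113 115 116 113 114 114 115 128 165 165 165 166 165  97
102  57  59  54  60  55  70  46  58  60  54  60 113 133 137 165 165 165 165 165 165 166 165 165 166  84
101  59  93 108 110 102  86  88 108 109 101  83 164 164 166 164 166 166 167 164 167 167 165 165 166  83
135  60 164 166 165 167 166 166 165 166 166 164 165 163 163 162 164 161 163 159 108 106 102  98  95  76
152  59  70  68  70  68  70  68  68  68  68  70  69  70  68  69  70  71  71  73  75  79  91 103 114 131
```

Capsules 0 and 1 lie side by side against the left wall. Next is capsule 2.

{"fn": "play_rows", "kwargs": {
  "deltas": [
    [-0.06,-0.12,0,0,0,0,0.5],
    [-0.12,-0.24,0,0,0,0,0.5],
    [-0.18,-0.36,0,0,0,0,0.5],
    [-0.25,-0.5,0,0,0,0,0.5],
    [-0.32,-0.62,0,0,0,0,0.5],
    [-0.363,-0.723,0,0,0,0,0.5],
    [-0.363,-0.723,0,0,0,0,0.5],
    [-0.363,-0.723,-0.12,0,0,0,0.5],
    [-0.363,-0.723,-0.22,0,0,0,0.5],
    [-0.363,-0.723,-0.28,0,0,0,0.5],
    [-0.363,-0.723,-0.3,0,0,0,0.5],
    [-0.363,-0.723,-0.3,0,0,0,0.5],
    [-0.363,-0.723,-0.3,0,0,0,1],
    [-0.363,-0.723,-0.3,0,0,0,1],
    [-0.363,-0.723,-0.3,0,0,0,1],
    [-0.363,-0.723,-0.3,0,0,0,1],
    [-0.363,-0.723,-0.3,0,0,0,1],
    [-0.363,-0.723,-0.2,0,0,0,1],
    [-0.363,-0.723,-0.1,0,0,0,1],
    [-0.363,-0.723,0,0,0,0,1]
  ]
}}

```text
time_s: 29.3
ee_pos: [0.5824, -0.2305, 0.139]
ee_rot: [3.14, 0.001, 1.586]
contact_force: [0.4, -0.4, 0.6]
grip_width: 0.0227
grip_force: 49.0
```

{"fn": "play_rows", "kwargs": {
  "deltas": [
    [0.06,0.14,0,0,0,0,1],
    [0.12,0.28,0,0,0,0,1],
    [0.18,0.42,0,0,0,0,1],
    [0.25,0.57,0,0,0,0,1],
    [0.32,0.72,0,0,0,0,1],
    [0.363,0.889,0,0,0,0,1],
    [0.363,0.889,-0.05,0,0,0,1],
    [0.363,0.889,-0.15,0,0,0,1],
    [0.363,0.889,-0.28,0,0,0,1],
    [0.363,0.889,-0.36,0,0,0,1],
    [0.363,0.889,-0.4,0,0,0,1],
    [0.363,0.889,-0.415,0,0,0,1],
    [0.363,0.889,-0.415,0,0,0,1],
    [0.363,0.889,-0.415,0,0,0,0.68],
    [0.363,0.889,-0.415,0,0,0,0.68],
    [0.363,0.889,-0.415,0,0,0,0.66],
    [0.363,0.889,-0.3,0,0,0,0.66],
    [0.363,0.889,-0.15,0,0,0,0.6],
    [0.363,0.889,0,0,0,0,0.5],
    [0.363,0.889,0,0,0,0,0.5]
  ]
}}

```text
time_s: 31.3
ee_pos: [0.6954, 0.0373, 0.1447]
ee_rot: [3.129, -0.001, 1.585]
contact_force: [0.6, 0.6, -0.6]
grip_width: 0.0423
grip_force: 0.0
```

```bash
python3 - <<'E'
from h import *
s,c,W=caps_in_tray(); print(s['ee_pos'],s['ee_rot'],s['grip_width'])
g=W.sum(2)//3
for r in g: print(' '.join('%3d'%v for v in r))
cv2.imwrite('pics/place2.png',c['frame'][:,:,::-1])
E
```

```text
[0.69535765 0.0372527  0.14467408] [ 3.12892302e+00 -1.43930181e-03  1.58506395e+00] 0.042270229284883075
 68  75  77  78  82  87  98 105 107 111 114 117 119 118 117 119 118 117 118 119 119 119 118 119 111 159
 72 115 117 117 116 117 117 117 119 118 118 118 116 118 119 118 118 119 118 117 117 118 118 117  95 116
 75 111 117 118 115 117 116 117 117 116 116 119 117 117 114 118 118 118 120 117 116 119 117 116  98 113
 89 109 117 115  77  73  73  76  85 118 117 118 116 117 118 117 116 119 118 117 118 117 119 117 106 113
 93  98 114 115  91 111 115 106  83 117 116 117 118 118 117 116 118 116 117 116 117 117 116 117 109 113
101  94 115 115  78  71  77  89  84 114 115 118 115 115 116 116 117 117 117 114 117 117 119 169 137 153
109  84 116 116  93 111 112 105  85 115 117 116 117 116 116 116 115 117 116 116 118 169 167 169 142 167
110  78 117 116  94 112 112 103  73 116 117 115 116 116 116 115 115 117 117 150 169 169 169 170 167 166
115  73 115 116  94  95  94 102  81 117 118 117 117 117 170 169 168 169 167 168 169 169 169 168 167 170
112  69 114 115 106 113 113 105 117 134 168 170 168 168 16
[... 385 characters left out ...]
  68 163 164 120  67 170 168 171 169 168 168 168 167 168 170 167 169 169 117
166  57 131 166 168 159 124  53  54  15 164 119 169 167 169 169 169 169 166 167 170 169 167 169 169  86
163  62 137 167 168  23  50  52  22  12 163 118 167 169 170 168 169 169 169 169 168 169 168 169 168  81
160  62  85  97  19  14  52  54  12  14  96  83 169 168 167 169 168 170 167 169 169 169 168 169 168  71
157  60 145  19  17  44  51  48  15  14 163 119 168 169 170 168 169 170 170 168 169 167 166 168 167  71
157  64 101  12  20  53  53  16  13  16  96  83  76  73  72  71  71  70  71  70  69  68  72  73  68  74
159  63  24  16  46  52  51  18  16  18  71  72  73  73  73  73  77  81  90 100 108 124 132 145 155 160
```

Capsule 2 lies at about (0.643, 0.034). Next is capsule 3.

{"fn": "play_rows", "kwargs": {
  "deltas": [
    [-0.03,-0.14,0,0,0,0,0.5],
    [-0.06,-0.28,0,0,0,0,0.5],
    [-0.09,-0.43,0,0,0,0,0.5],
    [-0.12,-0.58,0,0,0,0,0.5],
    [-0.15,-0.74,0,0,0,0,0.5],
    [-0.17,-0.886,0,0,0,0,0.5],
    [-0.17,-0.886,0,0,0,0,0.5],
    [-0.17,-0.886,-0.12,0,0,0,0.5],
    [-0.17,-0.886,-0.22,0,0,0,0.5],
    [-0.17,-0.886,-0.28,0,0,0,0.5],
    [-0.17,-0.886,-0.3,0,0,0,0.5],
    [-0.17,-0.886,-0.3,0,0,0,0.5],
    [-0.17,-0.886,-0.3,0,0,0,1],
    [-0.17,-0.886,-0.3,0,0,0,1],
    [-0.17,-0.886,-0.3,0,0,0,1],
    [-0.17,-0.886,-0.3,0,0,0,1],
    [-0.17,-0.886,-0.3,0,0,0,1],
    [-0.17,-0.886,-0.2,0,0,0,1],
    [-0.17,-0.886,-0.1,0,0,0,1],
    [-0.17,-0.886,0,0,0,0,1]
  ]
}}

```text
time_s: 33.35
ee_pos: [0.6403, -0.2297, 0.139]
ee_rot: [3.14, 0.001, 1.585]
contact_force: [0.2, 0.3, -0.8]
grip_width: 0.0222
grip_force: 49.0
```

{"fn": "play_rows", "kwargs": {
  "deltas": [
    [0.03,0.14,0,0,0,0,1],
    [0.06,0.28,0,0,0,0,1],
    [0.09,0.43,0,0,0,0,1],
    [0.12,0.58,0,0,0,0,1],
    [0.15,0.74,0,0,0,0,1],
    [0.18,0.886,0,0,0,0,1],
    [0.18,0.886,-0.05,0,0,0,1],
    [0.18,0.886,-0.15,0,0,0,1],
    [0.18,0.886,-0.28,0,0,0,1],
    [0.18,0.886,-0.36,0,0,0,1],
    [0.18,0.886,-0.4,0,0,0,1],
    [0.18,0.886,-0.415,0,0,0,1],
    [0.18,0.886,-0.415,0,0,0,1],
    [0.18,0.886,-0.415,0,0,0,0.68],
    [0.18,0.886,-0.415,0,0,0,0.68],
    [0.18,0.886,-0.415,0,0,0,0.66],
    [0.18,0.886,-0.3,0,0,0,0.66],
    [0.18,0.886,-0.15,0,0,0,0.6],
    [0.18,0.886,0,0,0,0,0.5],
    [0.18,0.886,0,0,0,0,0.5]
  ]
}}

```text
time_s: 35.35
ee_pos: [0.6983, 0.0372, 0.1447]
ee_rot: [3.129, -0.001, 1.585]
contact_force: [-0.1, 1.1, 1.3]
grip_width: 0.0428
grip_force: 0.0
```

```bash
python3 - <<'E'
from h import *
s,c,W=caps_in_tray(); print(s['ee_pos'],s['ee_rot'],s['grip_width'],s['joint_pos'].round(2))
g=W.sum(2)//3
for r in g: print(' '.join('%3d'%v for v in r))
E
```

```text
[0.69834539 0.03724428 0.14465087] [ 3.12899182e+00 -1.48501041e-03  1.58500114e+00] 0.042789934052889146 [ 0.17  0.76 -0.46  1.45  0.37  1.   -0.36]
 66  74  74  78  83  88  98 104 105 113 114 116 118 118 117 117 119 117 119 118 117 118 117 120  93 159
 66 109 116 118 116 116 116 115 117 117 117 119 118 117 118 119 119 117 118 119 121 117 118 118  97 128
 79 112 117 117 116 117 115 116 116 118 117 115 118 118 117 120 118 117 118 118 118 118 117 119 103 111
 89  72  73  75  81  72  71  72  73  77 117 118 116 118 117 116 116 117 116 117 117 119 117 117 109 113
 94 103 115 113 100  67 105 114 111  97 114 117 118 118 116 117 116 117 117 117 116 117 117 117 112 113
102  70  68  71  90  69  62  63  69  88 114 116 115 116 117 117 117 116 118 117 116 115 117 120 143 147
109 105 115 110  98  73 107 114 112  96 113 116 116 115 115 117 116 117 116 116 116 153 169 169 145 168
110 104 115 110  99  53 107 113 112  96 101 118 117 117 115 117 115 115 116 138 168 168 168 168 169 169
111  90  84  95  97  72  89  75  90  95 113 115 117 117 168 169 168 169 168 169 169 167 168 169 168 169
113 103 114 10
[... 429 characters left out ...]
  74 162 163 112  69 169 168 169 170 169 167 169 168 168 169 169 168 170 121
165  59 131 167 168 160 126  74  54  24  76 120 171 168 169 169 169 169 168 167 169 167 168 169 167 104
162  62 136 166 168 122  15  55  54  12  58 119 168 169 168 169 168 169 169 168 169 168 167 167 168 100
161  60  87  99  32  19  36  52  45  14  40  83 167 168 168 168 169 169 170 168 168 168 169 168 166  94
157  63 144 161  16  23  53  55  13  23  57 118 167 168 169 171 169 169 168 168 168 169 169 166 169  80
156  62 113  19  21  39  53  53  15  20  37  81  77  73  70  71  71  70  72  70  71  71  70  71  71  74
160  60  62  15  23  54  53  20  16  14  33  71  71  73  73  75  78  83  89 100 112 127 138 145 157 163
```

All four capsules are in the narrow compartment. I'm going to look at the block, turned so that the fingers close across the coupons.

{"fn": "play_rows", "kwargs": {
  "deltas": [
    [-0.05,0.06,0.1,0,0,0.15,0.5],
    [-0.1,0.15,0.2,0,0,0.33,0.5],
    [-0.2,0.25,0.3,0,0,0.5,0.5],
    [-0.28,0.37,0.367,0,0,0.68,0.5],
    [-0.34,0.47,0.367,0,0,0.85,0.5],
    [-0.387,0.547,0.367,0,0,1,0.5],
    [-0.387,0.547,0.367,0,0,1,0.5]
  ]
}}

```text
time_s: 36.1
ee_pos: [0.5742, 0.205, 0.2464]
ee_rot: [3.142, -0.003, 2.381]
contact_force: [-0.9, 1.2, 0.1]
grip_width: 0.0431
grip_force: 0.0
```

{"fn": "play_rows", "kwargs": {
  "deltas": [
    [-0.1,0.08,0,0,0,0.17,0.5],
    [-0.2,0.16,0,0,0,0.34,0.5],
    [-0.3,0.24,0,0,0,0.5,0.5],
    [-0.38,0.32,0,0,0,0.68,0.5],
    [-0.467,0.4,0,0,0,0.85,0.5],
    [-0.467,0.4,0,0,0,1,0.5],
    [-0.467,0.4,0,0,0,1,0.5],
    [-0.467,0.4,0,0,0,1,0.5]
  ]
}}

```text
time_s: 36.9
ee_pos: [0.4382, 0.3192, 0.246]
ee_rot: [-3.141, -0.001, -3.132]
contact_force: [0.2, -0.5, 0.4]
grip_width: 0.043
grip_force: 0.0
```

```bash
python3 - <<'E'
from h import *
s,c=cap('wrist','block1'); np.savez('block1.npz',s=s,c=c); print(s['ee_pos'],s['ee_rot'],s['joint_pos'].round(2))
E
```

```text
[0.43821561 0.31915566 0.2460071 ] [-3.14067477e+00 -7.34407112e-04 -3.13238354e+00] [ 0.    0.52 -0.96  1.78  0.47  1.1   0.46]
```

View pics/block1.png

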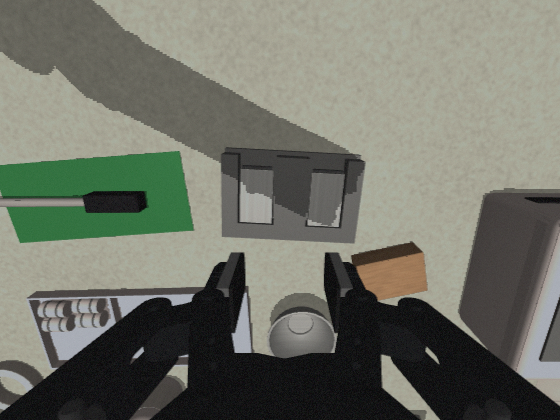

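The block spans from (222,150) to (357,243) in the picture. Both coupons are there, at cols 240-272 and 307-341. The rod is still on the mat and the capsules are in the tray.

```bash
cat >> h.py <<'E'
def warp(c,s,xs,ys,z):
    X,Y=np.meshgrid(xs,ys); p=proj(c,np.c_[X.ravel(),Y.ravel(),np.full(X.size,z)],s).reshape(len(ys),len(xs),2)
    return cv2.remap(c['frame'],p.astype(np.float32),None,cv2.INTER_LINEAR)
E
python3 - <<'E'
from h import *
d=np.load('block1.npz',allow_pickle=True); s=d['s'].item(); c=d['c'].item()
W=warp(c,s,np.arange(.395,.520,.004),np.arange(.410,.228,-.004),.034); g=W.sum(2)//3
print('x',(np.arange(.395,.520,.004)*1000).astype(int).tolist())
for y,r in zip(np.arange(.410,.228,-.004),g): print('%4d|'%round(y*1000),' '.join('%3d'%v for v in r))
E
```

```text
x [395, 399, 403, 407, 411, 415, 419, 423, 427, 431, 435, 439, 443, 447, 451, 455, 459, 463, 467, 471, 475, 479, 483, 487, 491, 495, 499, 503, 507, 511, 515, 519]
 410| 163 163 130  59  63  65  64  67 103 103 104 105 103 104 102 102 102 101 100 100 102 101 101 102  99 100 100 100  99  98 141 161
 406| 162 163 101  41  64  64  63  63  64  64  65  63  63 103 101 103 102 103 103 102  99 101  99 101 101  98  99 100  99  99 146 157
 402| 162 160  64  40  65  65  62  64  62  64  63  64  64  64 102 104 102 103 102 104 101 102 102 100 101  99 101 100 100  99 149 163
 398| 163 124  63  40  65  66  63  64  64  64  65  64  64  70 102 103 103 104 103 104 101 103 101 100 100 101 100 100  99 101 154 165
 394| 156 102  66  36  30  35  30  34  32  29  37  37  37  35  56  62  70  74  73  82  88  86  94  96  95  99 101  99  98 101 162 163
 390|  98  90  67  63  61  60  57  54 103 103 104  99 100 100  97  98 107 146 148 134 110 124 109  78  86  97 101 101 101 102 161 167
 386|  97  89  62  64  65  64  52  48  99 100 100  98  97  99 100 100 100 100 116 164 162 126 161 161 161  98 102 101  99 100 163 167
[... 4526 characters left out ...]
02 101 102 101 126 166 166 164
 246| 101  95  65  65  65  64  60  73 104 104 103 103 104 102 104 104 102 102 103 102 101 101  99 100 102 101 101  99 126 163 163 163
 242|  98  97  99  99 121 164 162 157 157 156 151 156 150 143 139 142 138 134 125 123 116 110 108 105  99 101 102 100 131 162 159 164
 238|  95  97 101  99 161 161 160 157 155 160 161 162 159 162 163 159 163 157 163 160 164 160 161 168 163 158 159 160 163 164 166 163
 234| 101  97 101 151 163 162 160 157 160 160 161 164 162 161 163 163 161 160 160 155 160 160 158 163 163 163 164 162 160 163 167 164
 230| 100  99 100 163 162 164 164 161 159 158 158 161 157 163 159 159 156 158 161 155 155 161 161 162 162 162 164 164 160 163 165 158
```

The block centre is about (0.455, 0.328) with a yaw of about -2.4°. I'm approaching coupon 0's front end with the fingers shut and pressing it.

{"fn": "play_rows", "kwargs": {
  "deltas": [
    [-0.03,-0.05,-0.1,0,0,-0.064,1],
    [-0.064,-0.108,-0.25,0,0,-0.064,1],
    [-0.064,-0.108,-0.4,0,0,-0.064,1],
    [-0.064,-0.108,-0.52,0,0,-0.064,1],
    [-0.064,-0.108,-0.6,0,0,-0.064,1],
    [-0.064,-0.108,-0.65,0,0,-0.064,1],
    [-0.064,-0.108,-0.66,0,0,-0.064,1],
    [-0.064,-0.108,-0.66,0,0,-0.064,1],
    [-0.064,-0.108,-0.66,0,0,-0.064,1]
  ]
}}

```text
time_s: 37.85
ee_pos: [0.4191, 0.2885, 0.0499]
ee_rot: [3.14, 0.002, 3.105]
contact_force: [-0.1, -0.0, -0.3]
grip_width: 0.0002
grip_force: 0.0
```

{"fn": "play_rows", "kwargs": {
  "deltas": [
    [0,0,-0.01,0,0,0,1],
    [0,0,-0.02,0,0,0,1],
    [0,0,-0.027,0,0,0,1],
    [0,0,-0.033,0,0,0,1],
    [0,0,-0.033,0,0,0,1]
  ]
}}

```text
time_s: 38.35
ee_pos: [0.4177, 0.2881, 0.0387]
ee_rot: [-3.142, -0.001, 3.106]
contact_force: [-2.5, 0.6, 2.3]
grip_width: -0.0
grip_force: 1.0
```

{"fn": "play_rows", "kwargs": {
  "deltas": [
    [0,0,-0.006,0,0,0,1],
    [0,0,-0.012,0,0,0,1],
    [0,0,-0.012,0,0,0,1]
  ]
}}

```text
time_s: 38.65
ee_pos: [0.4175, 0.288, 0.0349]
ee_rot: [-3.142, -0.001, 3.106]
contact_force: [-3.6, 0.4, 0.9]
grip_width: -0.0001
grip_force: 1.5
```

{"fn": "play_rows", "kwargs": {
  "deltas": [
    [0,0,-0.005,0,0,0,1],
    [0,0,-0.01,0,0,0,1],
    [0,0,-0.01,0,0,0,1]
  ]
}}

```text
time_s: 38.95
ee_pos: [0.4177, 0.2882, 0.0338]
ee_rot: [-3.14, 0.001, 3.107]
contact_force: [-7.9, -4.8, 26.5]
grip_width: 0.0001
grip_force: 13.9
```

```bash
python3 - <<'E'
from h import *
s,c=cap('wrist','press0'); np.savez('press0.npz',s=s,c=c); print(s['ee_pos'],s['contact_force'])
G=cv2.cvtColor(c['frame'],cv2.COLOR_RGB2GRAY)
print('proj bx -34..33 top flush',proj(c,[[.419+.01*i,.2867-.0004*i,.034] for i in range(8)],s).round(0).tolist())
E
```

```text
[0.41766133 0.28823775 0.03382242] [-7.90537599 -4.79325495 26.54527256]
proj bx -34..33 top flush [[279.0, 274.0], [279.0, 291.0], [279.0, 307.0], [279.0, 323.0], [279.0, 338.0], [279.0, 352.0], [279.0, 366.0], [279.0, 379.0]]
```

Coupon 0's rocker has reached its stop (26 N). Now coupon 1.

{"fn": "play_rows", "kwargs": {
  "deltas": [
    [0,0,0.05,0,0,0,1],
    [0,0,0.13,0,0,0,1],
    [0.005,0.12,0.15,0,0,0,1],
    [0.012,0.25,0.15,0,0,0,1],
    [0.012,0.287,0.12,0,0,0,1],
    [0.012,0.287,0.07,0,0,0,1],
    [0.012,0.287,0.05,0,0,0,1],
    [0.012,0.287,0.04,0,0,0,1],
    [0.012,0.287,0.03,0,0,0,1],
    [0.012,0.287,0.022,0,0,0,1],
    [0.012,0.287,0.015,0,0,0,1],
    [0.012,0.287,0.01,0,0,0,1],
    [0.012,0.287,0.01,0,0,0,1]
  ]
}}

```text
time_s: 40.3
ee_pos: [0.4217, 0.374, 0.0351]
ee_rot: [3.142, -0.0, 3.106]
contact_force: [-1.7, -0.8, 1.7]
grip_width: -0.0001
grip_force: 1.0
```

{"fn": "play_rows", "kwargs": {
  "deltas": [
    [0,0,-0.005,0,0,0,1],
    [0,0,-0.01,0,0,0,1],
    [0,0,-0.01,0,0,0,1]
  ]
}}

```text
time_s: 40.6
ee_pos: [0.422, 0.3744, 0.0342]
ee_rot: [-3.141, 0.002, 3.106]
contact_force: [-6.1, -7.6, 21.6]
grip_width: -0.0003
grip_force: 11.5
```

Both coupons are tipped. I'm grasping coupon 1 across its raised back end.

{"fn": "play_rows", "kwargs": {
  "deltas": [
    [0,0,0.08,0,0,0,1],
    [0,0,0.2,0,0,0,0.7],
    [0.08,-0.01,0.22,0,0,0,0.5],
    [0.181,-0.01,0.22,0,0,0,0.37],
    [0.181,-0.01,0.22,0,0,0,0.37],
    [0.181,-0.01,0.18,0,0,0,0.37],
    [0.181,-0.01,0.13,0,0,0,0.37],
    [0.181,-0.01,0.08,0,0,0,0.37],
    [0.181,-0.01,0.05,0,0,0,0.37],
    [0.181,-0.01,0.035,0,0,0,0.37],
    [0.181,-0.01,0.035,0,0,0,0.37]
  ]
}}

```text
time_s: 41.7
ee_pos: [0.4754, 0.3709, 0.0419]
ee_rot: [-3.141, -0.001, 3.107]
contact_force: [-0.3, 0.2, 0.1]
grip_width: 0.0542
grip_force: 0.0
```

{"fn": "play_rows", "kwargs": {
  "deltas": [
    [0,0,0,0,0,0,0.5],
    [0,0,0,0,0,0,0.6],
    [0,0,0,0,0,0,0.7],
    [0,0,0,0,0,0,1],
    [0,0,0,0,0,0,1],
    [0,0,0,0,0,0,1]
  ],
  "grip_force": 60
}}

```text
time_s: 42.3
ee_pos: [0.4765, 0.3707, 0.0431]
ee_rot: [-3.141, 0.001, 3.106]
contact_force: [-0.1, -3.2, 4.8]
grip_width: 0.038
grip_force: 60.3
```

{"fn": "play_rows", "kwargs": {
  "deltas": [
    [0,0,0.04,0,0,0,1],
    [0,0,0.1,0,0,0,1],
    [0,0,0.2,0,0,0,1],
    [0,0,0.333,0,0,0,1],
    [0,0,0.333,0,0,0,1]
  ]
}}

```text
time_s: 42.8
ee_pos: [0.4781, 0.3749, 0.1494]
ee_rot: [3.134, 0.007, 3.107]
contact_force: [0.2, 1.4, -0.0]
grip_width: 0.0378
grip_force: 60.2
```

{"fn": "play_rows", "kwargs": {
  "deltas": [
    [0.12,-0.09,0,0,0,0,1],
    [0.24,-0.18,0,0,0,0,1],
    [0.36,-0.28,0,0,0,0,1],
    [0.48,-0.37,0,0,0.08,0,1],
    [0.6,-0.46,0,0,0.16,0,1],
    [0.705,-0.553,0,0,0.255,0,1],
    [0.705,-0.553,0,0,0.255,0,1],
    [0.705,-0.553,-0.1,0,0.255,0,1],
    [0.705,-0.553,-0.2,0,0.255,0,1],
    [0.705,-0.553,-0.3,0,0.255,0,1],
    [0.705,-0.553,-0.36,0,0.255,0,1],
    [0.705,-0.553,-0.39,0,0.255,0,1],
    [0.705,-0.553,-0.4,0,0.255,0,1],
    [0.705,-0.553,-0.4,0,0.255,0,1]
  ]
}}

```text
time_s: 44.2
ee_pos: [0.6881, 0.2056, 0.0236]
ee_rot: [-3.135, -0.199, 3.105]
contact_force: [-0.1, 0.2, -0.7]
grip_width: 0.0379
grip_force: 60.4
```

{"fn": "play_rows", "kwargs": {
  "deltas": [
    [0,0,-0.01,0,0,0,1],
    [0,0,-0.015,0,0,0,1],
    [0,0,-0.015,0,0,0,1],
    [0,0,-0.015,0,0,0,0.5],
    [0,0,-0.015,0,0,0,0.42],
    [0,0,-0.015,0,0,0,0.42],
    [0,0,0.08,0,0,0,0.42],
    [0,0,0.2,0,0,0,0.42],
    [0,0,0.33,0,0,0,0.42],
    [0,0,0.4,0,-0.13,0,0.37],
    [0,0,0.4,0,-0.255,0,0.37],
    [0,0,0.4,0,-0.255,0,0.37]
  ]
}}

```text
time_s: 45.4
ee_pos: [0.6853, 0.2061, 0.1442]
ee_rot: [-3.141, 0.001, 3.11]
contact_force: [0.2, -0.7, 0.6]
grip_width: 0.0539
grip_force: 0.0
```

```bash
cat >> h.py <<'E'
def wide():
    s,c=cap('wrist'); xs=np.arange(.59,.745,.006); ys=np.arange(.27,.06,-.007); g=warp(c,s,xs,ys,.008).sum(2)//3
    print(s['ee_pos'],s['ee_rot'],s['grip_width']); print('     ',' '.join('%3d'%round(x*1000) for x in xs))
    for y,r in zip(ys,g): print('%4d|'%round(y*1000),' '.join('%3d'%v for v in r))
E
python3 -c "
from h import *
wide()"
```

```text
[0.68528325 0.20613331 0.14417192] [-3.14106045e+00  8.73821224e-04  3.10982907e+00] 0.053895116328409196
      590 596 602 608 614 620 626 632 638 644 650 656 662 668 674 680 686 692 698 704 710 716 722 728 734 740
 270| 146 152 147 150 153 150 156 157 156 110 113 112 115 114 113 114 112 106 100  90  87 107  96  87 155 152
 263| 154 153 151 110 129 134 143 152 111 113 115 117 116 115 112 115 113 113 112 114 114 161 162  66 156 150
 256| 152 153 161 162 159 163 161 117 115 115 116 115 116 116 113 113 113 112 112 115 112 114 162  65 160 141
 249| 153 154 159 160 163 157 115 114 116 115 115 115 115 114 114 114 113 113 112 111 113 113 113  65 114 145
 242| 151 155 162 162 134 116 117 115 115 115 114 113 117 115 115 112 115 112 114 111 112 111 112  67 113 148
 235| 151 153 161 132 115 116 116 116 115 114 116 116 115 114 114 114 112 114 111 112 112 113 112  66 113 144
 228| 151 152 124 115 115 115 115 116 116 116 115 113 114 114 115 113 114 112 113 113 113 112 112  67 109 151
 221| 152 102 115 115 115 117 116  86  95  94  95  94  94  93  93  92  91  93  92 111 113 112 112  66 144 152
 214
[... 1825 characters left out ...]
 163 162 162 162 162 163 162 162  64 161
  95| 148 152 148 161 161 162 161 161 161 161 162 162 158 162 163 161 161 161 162 162 162 161 163 163  65 161
  88| 148 146 152 162 162 161 161 163 162 162 161 163 163 163 162 162 161 162 162 159 163 162 160 163  67 162
  81| 149 147 148 159 162 161 162 162 161 162 161 160 161 161 161 162 161 161 163 161 162 162 161 161  64 161
  74| 152 146 152 161 162 162 164 160 137 142 140 136 135 125 120 118  83  77  71  68  64  65  62  59  64 161
  67| 147 146 148 159  59  57  57  59  58  57  59  58  60  60  63  62  64  82  99 109 121 128 145 152 153 161
  60| 150 150 143 159 161 161 161 163 161 162 162 162 161 163 161 161 162 163 161 161 163 160 162 161  65 144
```

Coupon 1 lies flat in the wide compartment (x 0.629-0.70, y 0.187-0.225). Now coupon 0.

{"fn": "play_rows", "kwargs": {
  "deltas": [
    [-0.12,0.05,0,0,0,0,0.37],
    [-0.26,0.1,0,0,0,0,0.37],
    [-0.4,0.15,0,0,0,0,0.37],
    [-0.53,0.2,0,0,0,0,0.37],
    [-0.65,0.25,0,0,0,0,0.37],
    [-0.717,0.267,0,0,0,0,0.37],
    [-0.717,0.267,-0.06,0,0,0,0.37],
    [-0.717,0.267,-0.14,0,0,0,0.37],
    [-0.717,0.267,-0.22,0,0,0,0.37],
    [-0.717,0.267,-0.29,0,0,0,0.37],
    [-0.717,0.267,-0.32,0,0,0,0.37],
    [-0.717,0.267,-0.333,0,0,0,0.37],
    [-0.717,0.267,-0.333,0,0,0,0.37],
    [-0.717,0.267,-0.333,0,0,0,0.37]
  ]
}}

```text
time_s: 46.85
ee_pos: [0.4733, 0.2856, 0.0434]
ee_rot: [3.141, 0.001, 3.106]
contact_force: [-0.7, -0.1, 0.7]
grip_width: 0.0537
grip_force: 0.0
```

{"fn": "play_rows", "kwargs": {
  "deltas": [
    [0,0,0,0,0,0,0.5],
    [0,0,0,0,0,0,0.6],
    [0,0,0,0,0,0,0.7],
    [0,0,0,0,0,0,1],
    [0,0,0,0,0,0,1],
    [0,0,0,0,0,0,1]
  ],
  "grip_force": 60
}}

```text
time_s: 47.45
ee_pos: [0.4734, 0.2848, 0.0435]
ee_rot: [-3.141, 0.002, 3.105]
contact_force: [1.6, -3.2, 5.5]
grip_width: 0.0377
grip_force: 59.7
```

{"fn": "play_rows", "kwargs": {
  "deltas": [
    [0,0,0.04,0,0,0,1],
    [0,0,0.1,0,0,0,1],
    [0,0,0.2,0,0,0,1],
    [0,0,0.333,0,0,0,1],
    [0,0,0.333,0,0,0,1]
  ]
}}

```text
time_s: 47.95
ee_pos: [0.4746, 0.2883, 0.1487]
ee_rot: [3.136, 0.007, 3.107]
contact_force: [0.6, -0.2, -0.9]
grip_width: 0.0379
grip_force: 60.2
```

{"fn": "play_rows", "kwargs": {
  "deltas": [
    [0.12,-0.09,0,0,0,0,1],
    [0.24,-0.18,0,0,0,0,1],
    [0.36,-0.27,0,0,0,0,1],
    [0.48,-0.36,0,0,0.08,0,1],
    [0.6,-0.45,0,0,0.16,0,1],
    [0.69,-0.517,0,0,0.255,0,1],
    [0.69,-0.517,0,0,0.255,0,1],
    [0.69,-0.517,-0.1,0,0.255,0,1],
    [0.69,-0.517,-0.2,0,0.255,0,1],
    [0.69,-0.517,-0.3,0,0.255,0,1],
    [0.69,-0.517,-0.36,0,0.255,0,1],
    [0.69,-0.517,-0.39,0,0.255,0,1],
    [0.69,-0.517,-0.405,0,0.255,0,1],
    [0.69,-0.517,-0.415,0,0.255,0,1],
    [0.69,-0.517,-0.415,0,0.255,0,1]
  ]
}}

```text
time_s: 49.45
ee_pos: [0.68, 0.1304, 0.0191]
ee_rot: [-3.135, -0.199, 3.105]
contact_force: [-0.7, 0.6, -0.9]
grip_width: 0.0379
grip_force: 60.3
```

{"fn": "play_rows", "kwargs": {
  "deltas": [
    [0,0,0,0,0,0,0.5],
    [0,0,0,0,0,0,0.42],
    [0,0,0,0,0,0,0.42],
    [0,0,0.08,0,0,0,0.42],
    [0,0,0.2,0,0,0,0.42],
    [0,0,0.33,0,0,0,0.42],
    [0,0,0.45,0,-0.13,0,0.37],
    [0,0,0.6,0,-0.255,0,0.37],
    [-0.15,0,0.7,0,-0.255,0,0.37],
    [-0.3,0,0.7,0,-0.255,0,0.37],
    [-0.45,0,0.7,0,-0.255,0,0.37],
    [-0.45,0,0.7,0,-0.255,0,0.37]
  ]
}}

```text
time_s: 50.65
ee_pos: [0.5375, 0.1305, 0.229]
ee_rot: [-3.137, -0.003, 3.112]
contact_force: [1.0, -0.6, -0.1]
grip_width: 0.0538
grip_force: 0.0
```

```bash
python3 - <<'E'
from h import *
s,c=cap('wrist','fin_w'); c2=manip.capture('top'); print(s['ee_pos'],s['time_s'])
I=c['frame']; J=c2['frame']
o=np.zeros((420,800,3),np.uint8); o[:,:400]=I[:,80:480]; o[:360,400:]=cv2.resize(J[110:290,90:290],None,fx=2,fy=2)
cv2.imwrite('pics/final.png',o[:,:,::-1])
E
```

```text
[0.53754829 0.1304893  0.22900109] 50.65
```

View pics/final.png

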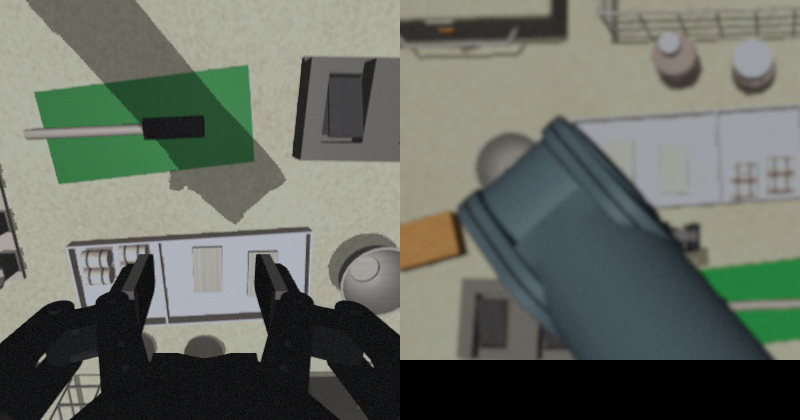

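The last picture shows four capsules in the narrow compartment, two coupons flat in the wide one, and both pockets empty. The rod handle lies well inside the mat at (173, 127), and the gripper is clear. I'm handing in.

```bash
python3 -c "
from bench import manip
print(manip.finish_job())"
```

```text
the job is handed in; nothing more can be done
None
```

I handed the job in at about 51 s on the robot's clock; the last picture before that showed all four capsules in the narrow compartment, both coupons flat in the wide compartment and the rod on its mat, and `finish_job` returned no verdict.

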